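# Lock the coffee pot into its display mount and dress the cups with porcelain balls

### The job

Dress the porcelain display: swing the mount's brass lock collar fully open to the steel pin, stand the coffee pot upright in the mount with its two foot ears where the hooks will catch them, then turn the collar fully round to the brass block so that the pot is locked down. Balance every porcelain ball on the foot ring of an upturned cup, one ball to a cup (any cup, before or after the pot), and leave the cups standing mouth down, the pot locked, and the jug and sugar bowl alone.

Things in the scene. Friction and masses are not known exactly. Their poses are not given: they have to be found in the camera images.
- pot: White porcelain coffee pot, loose, 0.35 to 0.65 kg, 176 mm tall, gilt ball on its lid. Origin: centre of its underside, z up. Body radius 48 mm at 45 to 65 mm up. Spout along its +x (to 75 mm out, 135 mm up), curved handle along its -x (to 75 mm out). Foot of 38 mm radius, 8 mm thick, with two ears; above it a waist of 32 mm radius.
- pot_neck (a point): Point on the pot's axis 135 mm above its underside, where to grip: smooth cylindrical neck, 60 mm diameter from 115 to 150 mm up, axes as the pot; the handle joins it on the -x side, 118 mm up.
- pot_ear (a point): Outer end of the pot's ear under the spout, 50 mm from the axis along the pot's +x, 4 mm up. The two ears (the other across from it, under the handle, along -x) are 24 mm wide and 8 mm thick, bottom flush with the foot.
- mount: Fixed dark wooden disc, 75 mm radius, 10 mm thick, where the pot belongs. Origin: centre of its underside on the shelf. The pot stands centred on its flat top (10 mm above the origin) inside the collar, its ears along the mount's x axis, spout towards +x or -x (either). Tongues reach out to its two marks. Angles are about the mount's z, counter-clockwise from above is positive.
- open_mark (a point): The OPEN mark: small steel pin, 152 mm from the mount's axis at -120 deg from its x axis, top 20 mm above the shelf.
- locked_mark (a point): The LOCKED mark: brass block 22 mm wide and tall, 152 mm from the mount's axis, at about -40 deg from its x axis.
- collar (a joint): Captive brass ring round the mount's axis (inner radius 56, outer 66 mm, 10 to 20 mm above the shelf), rad. 0: open, at its stop, lever at the pin (-120 deg, mount frame). 1.4: locked, at its stop, lever at the block (-40 deg). Grows counter-clockwise from above; stays put (friction 0.12 N m). At 1.4 its hooks lie over the pot's ears; at 0 the ears pass down between them.
- collar_hook (a point): Inner end of one of the collar's two hooks (the other faces it), 42 mm from the mount's axis; turns with the collar. Hooks are 22 mm wide, underside 20.5 mm and top 26.5 mm above the shelf. Locked, they lie along the mount's +x and -x; open, 80 deg clockwise of there.
- collar_grip (a point): Grip point on the collar's lever: 120 mm from the mount's axis, 45 mm above the shelf; turns with the collar. A flat arm carries an upright brass paddle, 12 mm thick along the direction of turning, 34 mm long radially, top 62 mm above the shelf; pinch it across its thickness from above.
- cup1: Upturned white porcelain cup 1 of four alike, loose, 0.2 kg, 58 mm tall, mouth down (76 mm across at the shelf, 48 mm near the top), small handle on its +y side (to 54 mm out, 40 mm up). Origin: centre of its mouth, on the shelf; z up.
- cup1_top (a point): Centre of cup 1's gilt foot ring on its top, 58 mm above the shelf (40 mm outer, 30 mm inner diameter, 6 mm high). A ball resting on it has its centre about 82 mm above the shelf.
- cup2: Upturned white porcelain cup 2 of four alike, loose, 0.2 kg, 58 mm tall, mouth down (76 mm across at the shelf, 48 mm near the top), small handle on its +y side (to 54 mm out, 40 mm up). Origin: centre of its mouth, on the shelf; z up.
- cup2_top (a point): Centre of cup 2's gilt foot ring on its top, 58 mm above the shelf (40 mm outer, 30 mm inner diameter, 6 mm high). A ball resting on it has its centre about 82 mm above the shelf.
- cup3: Upturned white porcelain cup 3 of four alike, loose, 0.2 kg, 58 mm tall, mouth down (76 mm across at the shelf, 48 mm near the top), small handle on its +y side (to 54 mm out, 40 mm up). Origin: centre of its mouth, on the shelf; z up.
- cup3_top (a point): Centre of cup 3's gilt foot ring on its top, 58 mm above the shelf (40 mm outer, 30 mm inner diameter, 6 mm high). A ball resting on it has its centre about 82 mm above the shelf.
- cup4: Upturned white porcelain cup 4 of four alike, loose, 0.2 kg, 58 mm tall, mouth down (76 mm across at the shelf, 48 mm near the top), small handle on its +y side (to 54 mm out, 40 mm up). Origin: centre of its mouth, on the shelf; z up.
- cup4_top (a point): Centre of cup 4's gilt foot ring on its top, 58 mm above the shelf (40 mm outer, 30 mm inner diameter, 6 mm high). A ball resting on it has its centre about 82 mm above the shelf.
- ball1_center (a point): Centre of porcelain ball 1: white, 56 mm diameter, 0.12 kg, rolls. Two to four balls are present (absent: None), each starting on a low fixed saucer (84 mm ring, 6 mm high; ball centre 29 mm up; 28 mm on the bare shelf). A brass rail 16 mm high round the work area (x 0.34 to 0.74 m, |y| to 0.37 m) stops rolling balls.
- ball2_center (a point): Centre of porcelain ball 2: white, 56 mm diameter, 0.12 kg, rolls. Two to four balls are present (absent: None), each starting on a low fixed saucer (84 mm ring, 6 mm high; ball centre 29 mm up; 28 mm on the bare shelf). A brass rail 16 mm high round the work area (x 0.34 to 0.74 m, |y| to 0.37 m) stops rolling balls.
- ball3_center (a point): Centre of porcelain ball 3: white, 56 mm diameter, 0.12 kg, rolls. Two to four balls are present (absent: None), each starting on a low fixed saucer (84 mm ring, 6 mm high; ball centre 29 mm up; 28 mm on the bare shelf). A brass rail 16 mm high round the work area (x 0.34 to 0.74 m, |y| to 0.37 m) stops rolling balls.
- ball4_center (a point): Centre of porcelain ball 4: white, 56 mm diameter, 0.12 kg, rolls. Two to four balls are present (absent: None), each starting on a low fixed saucer (84 mm ring, 6 mm high; ball centre 29 mm up; 28 mm on the bare shelf). A brass rail 16 mm high round the work area (x 0.34 to 0.74 m, |y| to 0.37 m) stops rolling balls.
- jug: Bystander: white jug, 76 mm wide, 95 mm tall, loose, standing outside the side rail; origin centre of its underside. Leave alone.
- sugar: Bystander: lidded sugar bowl, 96 mm wide, 102 mm tall, loose, standing outside the side rail; origin centre of its underside. Leave alone.
Things that resemble listed ones, but are neither listed nor needed, are in the scene too. Leave any green, purple or red look-alike of the cup3 alone.

How it is judged:
By the outcome, as a careful person would: the job done as asked, in the order asked, and still so for the second after the job is handed in, with the robot touching nothing.
Of ball1, ball2, ball3, ball4 only 2 to 4 are there at a start; the rules pass over those that are not, and their reading is None.
At some moment in a run one of ball1, ball2, ball3, ball4, cup1, cup2, cup3, cup4 may be knocked a few centimetres aside while the robot is not near it.
It also fails if it takes over 210 s, if anything falls off the work surface, if the arm or the gripper's body presses on something with over 40 N, if the wrist force passes 120 N, or if a joint passes its speed limit or range.

### The arm

A 6-joint arm with a two-finger parallel gripper is mounted at the origin on the work surface. World frame = base frame: x ahead of the robot, y to its left, z up, the work surface at z = 0. Lengths are in m, angles in degrees, forces in N, time in s.
With the tool pointing down it reaches from about 0.3 to 0.75 m from the base axis. Payload 8.5 kg.
Tool frame: the origin (TCP) lies midway between the tips of the shut fingers; the grasp point (between the pads) lies 19 mm behind it; z points along the fingers, y is the line along which they close (so a half turn about z gives the same grasp; the last joint's range is limited). The gripper opens to 85 mm and grips with 20 to 120 N. Pads are 22 mm wide; open, the fingers measure 114 mm over their backs; the gripper's body (76 mm by 85 mm) begins 54 mm behind the grasp point. The pads swing forward as they close: fully open they stand 13 mm farther back than shut.
Start: joints at [52.351, 21.807, 74.336, -0, 83.858, -12.336], TCP at [0.235, 0.497, 0.231] pointing down, gripper open.
Joint ranges: [-178.18, 178.18], [-50.72, 133.34], [12.68, 142.11], [-81.47, 261.47], [9.98, 163.14], [-165.26, 165.26]. Speed limits (degrees/s): [136.94, 136.94, 180, 180, 180, 180].

### API

Orientations are given as a 3x3 rotation matrix whose columns are the frame's x, y, z axes.
In Python, from rig import observe, optics, order, spotter gives the robot as it stands.
- The arm moves only by the tool move_arm, never from a script. Its argument "series" is text: rows parted by semicolons, each of 5 numbers parted by spaces: the shift along the tool's x, y, z in cm, then the turn about the tool's z in degrees, then the opening, from -1 (shut) to 1 (fully open). A call has 1 to 8 rows; each row is the pose to reach, as a shift and turn from the pose commanded when the call began, along the tool's axes at that moment; what a row does not reach only later rows make up. A row lasts 1/8 s, in which the tool goes at most 62.5 mm and 10.7 degrees, less where a joint would pass 70% of its speed; a pose out of reach is approached as far as the arm can. A call with a gripper value outside its range is refused whole. The fingers move at their own pace and stop on an object; "force" is the grip in N (left out, the last holds). Time passes only in rows, so rows that repeat a pose let the fingers close. It gives the time, the measured TCP pose, the force, the opening and the grip force at its end, in the units of the state.
- observe(): the state, without advancing time (a new reading comes with each control period).
- optics.get_image(name): name is "scene" or "top"; returns a dict with "pixels" (400x640x3 uint8, blue, green, red), "camera_matrix" (3x3 intrinsics, pixels), "rvec" (rotation vector, rad) and "tvec" (3), from world to camera coordinates, as OpenCV has them. Camera axes: x right, y down, z forward; pixel columns grow to the right and rows downward; lengths in m; the calibration is good to about 2 mm. A picture is of the moment at which its call begins. There is no depth.
- order.close_job(): hands the job in; it is judged then, once.
Trained networks look in the newest picture that a camera, given by its name, has taken for a name from the list of things; names that differ only in an ending like _2 or _b are one class to them, and where a whole thing is asked for, a point or a joint stands for the part that bears it (a point fixed in the world has none). Each returns a list of dicts, best first, with "score" (0 to 1); they miss things now and then, are a little off and sometimes report something else, mostly with a low value. They report only what shows in the picture. A call takes as long as a camera call. They do not tell look-alikes from the thing itself.
- spotter.find_in(thing, camera): "point" ([x, y, z] in m, in world coordinates, good to about 4 mm: the middle of the surface that is visible of it).
- spotter.cut_out(thing, camera): "pixels" (400x640 bool, what is visible of it).
- spotter.mark_of(thing, camera): "point" ([x, y, z] in m, in world coordinates, good to about 4 mm: a listed point, or the origin of a listed thing).
The state is a dict: "time_s": time; "q": joint angles; "qvel": joint speeds; "joint_efforts": joint torques, N m; "position": TCP position; "tool_rot": TCP orientation; "ft_force": force on the tool from outside, world axes, zero at the start; "wrist_torque": the same for the moment, N m; "grip_width": finger opening in m; "gripper_force": force on a finger pad.
Only numpy, scipy, OpenCV 4.12 (cv2) and the standard library are available. Lean on these libraries where they do the work, as an engineer would, in place of code of your own. Each camera call takes 0.05 s, during which the arm holds its last target. There are 200 camera calls.

## Working session

There is one attempt and no reset: what is moved stays moved. The work goes in short steps, Python scripts to look and compute and a tool call to move; the robot and the scene stay as the last step left them, time stands still between calls to the robot, and variables do not carry over. Pictures are saved under pics/ and viewed, at most 14 in all, crops included, and the job is handed in when it is done.

Besides the shell and the picture viewer there is one more tool, called after "Call:" in YAML: its name, and indented under it one key for each argument. move_arm: Moves the arm, as the interface text tells. Its arguments: {"type":"object","properties":{"series":{"type":"string"},"force":{"type":"number"}},"required":["series"]}

```bash
ls; mkdir -p pics
python3 - <<'E'
from rig import observe, optics, order, spotter
import cv2
s=observe()
for k in s: print(k,s[k])
for c in("scene","top"):
    d=optics.get_image(c); cv2.imwrite(f"pics/{c}0.png",d["pixels"]); print(d["camera_matrix"],d["rvec"],d["tvec"])
    for t in["pot","pot_neck","pot_ear","mount","open_mark","locked_mark","collar_grip","collar_hook","cup1","cup1_top","ball1_center","jug","sugar"]:
        print(c,t,[(round(r["score"],2),[round(float(x),3) for x in r["point"]]) for r in spotter.mark_of(t,c)])
E
```

```text
pics
time_s 0.0
q [ 5.23523963e+01  2.18396856e+01  7.43856762e+01 -1.51180133e-03
  8.38578081e+01 -1.23342527e+01]
qvel [ 0.14355784  0.04076263  0.07936275 -0.00539386 -0.0348749  -0.06980199]
joint_efforts [-2.62766935e-04 -4.48456693e+01 -2.31274492e+01 -2.33989995e-04
  4.77488691e-03  1.99898244e-05]
position [0.2349694  0.49694873 0.23071858]
tool_rot [[-9.03984035e-01  4.27565334e-01 -8.65862903e-04]
 [ 4.27566116e-01  9.03983329e-01 -1.16536629e-03]
 [ 2.84455404e-04 -1.42368616e-03 -9.99998946e-01]]
ft_force [ 0.13097682  0.41330604 -0.1014413 ]
wrist_torque [-0.03950505  0.0177805   0.00876392]
gripper_force 0.0
grip_width 0.08560995202201047
[[465.70084107   0.         317.74433806]
 [  0.         465.70084107 198.69265288]
 [  0.           0.           1.        ]] [ 1.88551821  1.75701607 -0.6025693 ] [ 0.00393168 -0.30921603  1.72643449]
scene pot [(0.97, [0.449, -0.179, 0.002]), (0.33, [0.436, 0.003, 0.029])]
scene pot_neck [(0.76, [0.452, -0.179, 0.136])]
scene pot_ear [(0.64, [0.486, -0.144, 0.004]), (0.53, [0.68, 0.107, 0.024])]
scene mount [(0.94, [0.577, 0.213, 
[... 1264 characters left out ...]
]
top locked_mark [(0.9, [0.683, 0.109, 0.02])]
top collar_grip [(0.7, [0.615, 0.104, 0.042]), (0.51, [0.57, 0.216, 0.0])]
top collar_hook [(0.95, [0.612, 0.197, 0.028]), (0.6, [0.619, -0.167, 0.062])]
top cup1 [(0.87, [0.62, -0.168, 0.004]), (0.84, [0.575, -0.066, 0.001]), (0.83, [0.584, -0.286, -0.0]), (0.72, [0.435, 0.003, 0.026]), (0.71, [0.511, -0.318, 0.002]), (0.67, [0.367, -0.506, -0.0]), (0.65, [0.221, -0.347, 0.002]), (0.59, [0.684, -0.495, 0.0])]
top cup1_top [(0.65, [0.578, -0.068, 0.056]), (0.57, [0.57, 0.216, -0.002])]
top ball1_center []
top jug [(0.69, [0.529, 0.44, 0.0]), (0.24, [0.623, -0.172, 0.002])]
top sugar [(0.96, [0.522, -0.447, 0.001]), (0.53, [0.528, 0.44, 0.002])]
```

View pics/scene0.png

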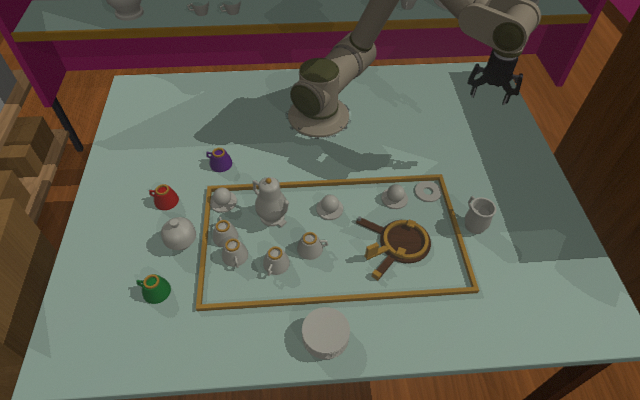

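View pics/top0.png

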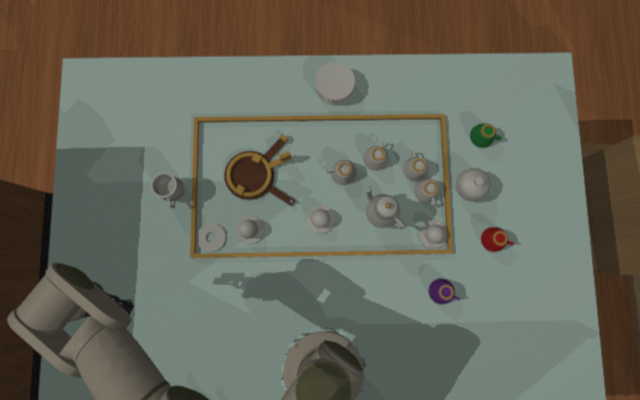

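The top view shows three balls, at (248,229), (320,217) and (434,235), and an empty saucer at (212,237). The four white upturned cups are at (343,171), (377,156), (418,166) and (430,188). The pot is at (383,210) with its spout up-left. The mount is at (249,176), with the lever paddle at (282,158), the pin at about (292,202) and the block at (284,139).

Things that could be mistaken for the cups are the green (484,135), red (496,239) and purple (442,291) ones outside the rail, and the big bowl at (335,82). I'm using only the white cups inside the rail.

```bash
cat > h.py <<'E'
import numpy as np, cv2
from rig import observe, optics, order, spotter
def cam(d):
    R=cv2.Rodrigues(np.array(d["rvec"],float))[0]; return np.array(d["camera_matrix"]),R,np.array(d["tvec"],float).reshape(3)
def shots(): return {c:optics.get_image(c) for c in("scene","top")}
def proj(d,p):
    return cv2.projectPoints(np.array(p,float).reshape(-1,1,3),np.array(d["rvec"],float),np.array(d["tvec"],float),np.array(d["camera_matrix"]),None)[0][:,0]
def tri(D,uv):  # uv dict cam->pixel
    P=[c[0]@np.c_[c[1],c[2]] for c in(cam(D[k]) for k in("scene","top"))]
    X=cv2.triangulatePoints(P[0],P[1],np.array(uv["scene"],float).reshape(2,1),np.array(uv["top"],float).reshape(2,1))[:,0]
    return X[:3]/X[3]
def plane(d,uv,z):
    K,R,t=cam(d); C=-R.T@t; r=R.T@np.linalg.solve(K,[uv[0],uv[1],1]); return C+r*(z-C[2])/r[2]
def gilt(img):
    h=cv2.cvtColor(img,cv2.COLOR_BGR2HSV); return cv2.inRange(h,(10,110,90),(32,255,255))
def tool(): 
    s=observe(); return np.array(s["position"]),np.array(s["tool_rot"]),s
def goto(p,yaw=None):
    """rows: shift in tool axes (cm) and turn so that TCP is at p, tool y axis at world angle yaw (deg, mod 180)"""
    q,R,s=tool(); sh=R.T@(np.array(p)-q)*100
    cur=np.degrees(np.arctan2(R[1,1],R[0,1])); out=0
    if yaw is not None: out=-((yaw-cur+90)%180-90)
    print("goto",np.round(p,4),"shift",np.round(sh,2),"turn",round(out,1),"q6",round(s["q"][5],1))
E
python3 - <<'E'
from h import *
D=shots()
for c in D:
    m=gilt(D[c]["pixels"]); n,l,st,ce=cv2.connectedComponentsWithStats(m)
    print(c,[(int(st[i,4]),st[i,:4].tolist(),np.round(ce[i],1).tolist()) for i in range(1,n) if st[i,4]>5])
    for t in("pot","cup1","ball1_center","collar_grip","open_mark"):
        for r in spotter.cut_out(t,c):
            y,x=np.nonzero(r["pixels"])
            if len(x): print(c,t,round(r["score"],2),len(x),x.min(),x.max(),y.min(),y.max(),"cen",round(x.mean(),1),round(y.mean(),1))
a=D["top"]["pixels"][100:270,185:465]; b=D["scene"]["pixels"][165:310,190:480]
cv2.imwrite("pics/c1.png",np.vstack([cv2.resize(a,(780,300) ,interpolation=3)*1,cv2.resize(b,(780,300),interpolation=3)]))
cv2.imwrite("pics/c2.png",cv2.resize(D["top"]["pixels"][125:245,190:350],(800,600),interpolation=2))
E
```

```text
scene [(5405, [513, 11, 109, 143], [565.3, 82.0]), (119, [45, 29, 70, 4], [79.1, 30.5]), (487, [0, 39, 29, 52], [13.3, 64.2]), (660, [370, 56, 120, 10], [430.2, 60.3]), (3842, [56, 63, 246, 82], [118.9, 90.9]), (1729, [0, 87, 67, 71], [26.3, 123.2]), (6, [10, 91, 4, 5], [11.5, 93.0]), (18, [67, 138, 5, 6], [68.6, 141.3]), (12, [49, 142, 5, 12], [51.0, 147.5]), (47, [212, 148, 13, 9], [218.2, 152.1]), (1511, [0, 164, 57, 91], [24.8, 205.8]), (159, [0, 170, 12, 26], [3.6, 178.8]), (615, [280, 174, 173, 35], [374.0, 181.9]), (18, [266, 178, 5, 5], [268.3, 179.9]), (435, [46, 185, 33, 17], [62.2, 193.0]), (64, [155, 184, 14, 11], [161.8, 189.6]), (2205, [196, 184, 283, 125], [311.0, 274.5]), (10, [452, 211, 3, 5], [452.9, 212.8]), (67, [216, 220, 14, 12], [222.3, 225.5]), (691, [367, 220, 62, 39], [397.4, 242.2]), (64, [303, 232, 14, 12], [309.4, 237.8]), (15, [6, 236, 12, 14], [11.4, 242.9]), (71, [225, 239, 15, 12], [231.9, 244.6]), (72, [268, 247, 14, 13], [274.7, 252.7]), (6, [19, 251, 4, 5], [20.7, 252.7]), (75, [0, 270, 21, 25], [10.5, 282.2]), (44, [373, 270, 9, 8], [377.0, 273.2]
[... 1721 characters left out ...]
5, 14, 14], [445.7, 291.7]), (142, [607, 395, 33, 5], [623.7, 397.3])]
top pot 0.65 1004 366 403 189 229 cen 383.2 210.6
top cup1 0.98 490 414 438 179 204 cen 426.3 190.8
top cup1 0.94 502 403 427 151 181 cen 415.0 167.7
top cup1 0.92 530 470 501 124 147 cen 483.7 135.4
top cup1 0.85 516 482 512 228 251 cen 494.8 239.3
top cup1 0.73 483 327 355 161 184 cen 342.6 172.5
top cup1 0.67 551 428 459 279 304 cen 441.3 291.3
top ball1_center 0.5 906 226 291 151 197 cen 256.6 170.7
top collar_grip 0.92 825 226 292 151 196 cen 256.0 170.8
top open_mark 0.77 2476 224 294 135 205 cen 255.8 173.6
top open_mark 0.35 966 367 403 191 229 cen 383.6 211.7
top open_mark 0.35 287 239 257 220 238 cen 248.0 228.8
```

View pics/c1.png

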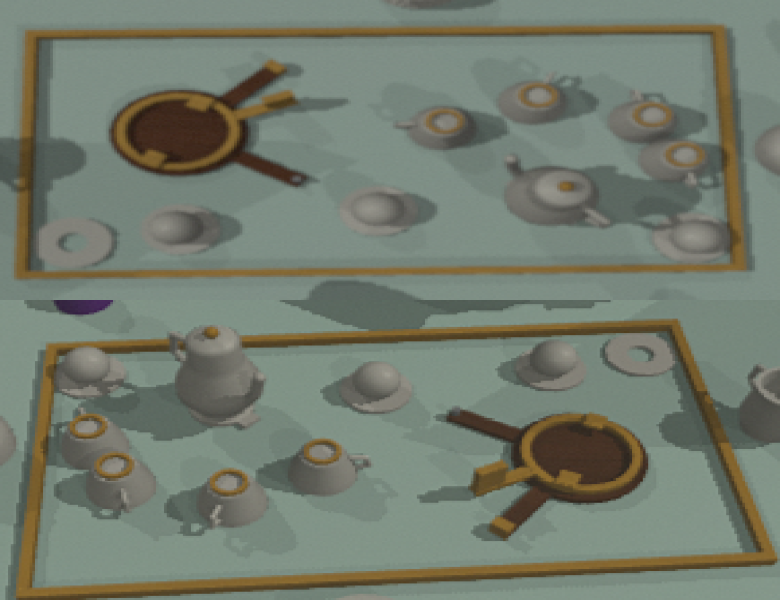

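View pics/c2.png

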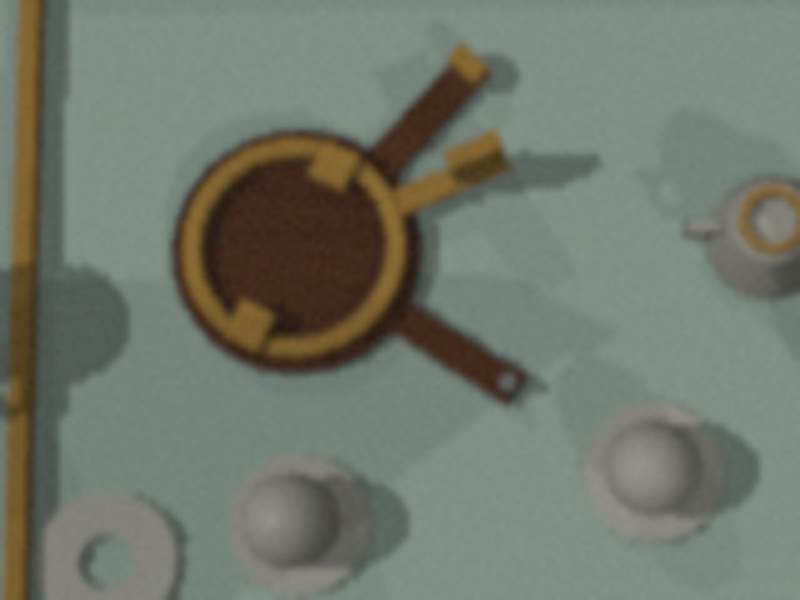

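The crops confirm the choice. The mount has its collar part-way between the steel pin (crop 508,381) and the brass block (468,62). The four white cups have gilt rings, and the three balls sit on saucers. Next I triangulate.

```bash
cat >> h.py <<'E'
from scipy.optimize import least_squares
def ringfit(D):
    out={}
    for c in D:
        v,u=np.nonzero(gilt(D[c]["pixels"]))
        P=np.array([plane(D[c],(a,b),0.02) for a,b in zip(u,v) if 150<a<450 and 120<b<290])[:,:2]
        c0=np.array([.572,.213])
        for k in range(8):
            r=np.linalg.norm(P-c0,axis=1); Q=P[abs(r-.061)<(.012 if k<3 else .008)]
            c0=least_squares(lambda x:np.linalg.norm(Q-x,axis=1)-.061,c0,loss="soft_l1",f_scale=.003).x
        out[c]=np.round(c0,4)
    return out
def blobs(D,c,lo=5,hi=90):
    n,l,st,ce=cv2.connectedComponentsWithStats(gilt(D[c]["pixels"])); return [ce[i] for i in range(1,n) if lo<st[i,4]<hi]
def gpair(D,guess,lo=5,hi=100,tol=9):
    uv={}
    for c in D:
        g=proj(D[c],guess)[0]; b=blobs(D,c,lo,hi)
        if not b: return None
        k=min(b,key=lambda x:np.linalg.norm(x-g))
        if np.linalg.norm(k-g)>tol: return None
        uv[c]=k
    return tri(D,uv)
E
python3 - <<'E'
from h import *
D=shots(); print("ring",ringfit(D))
for n,g in dict(A=(.578,-.068,.058),B=(.618,-.168,.058),C=(.584,-.285,.058),E=(.514,-.317,.058),lid=(.45,-.178,.17),block=(.682,.108,.018)).items(): print(n,np.round(gpair(D,g),4))
for n,a,b in(("b1",(396,194),(248.2,228.8)),("b2",(329.8,205.1),(320.6,218.4)),("b3",(222.3,197.4),(435.9,235.4)),("pin",(357+3.5,220.5),(291.5,201.2)),("paddle",(372,250),(285.5,155))):
    print(n,np.round(tri(D,dict(scene=a,top=b)),4))
for c in D:
    for t in("ball1_center",):print(c,[(round(r["score"],2),np.round(r["point"],3)) for r in spotter.find_in(t,c)+spotter.mark_of(t,c)])
    img=cv2.cvtColor(cv2.resize(D[c]["pixels"],None,fx=4,fy=4,interpolation=2),cv2.COLOR_BGR2GRAY)
E
```

```text
ring {'scene': array([0.5729, 0.2126]), 'top': array([0.5715, 0.2156])}
A [ 0.5765 -0.0694  0.0536]
B [ 0.619  -0.1699  0.0534]
C [ 0.5844 -0.2883  0.0532]
E [ 0.5175 -0.3179  0.054 ]
lid [ 0.451  -0.1767  0.1682]
block [0.6814 0.1118 0.0154]
b1 [0.4076 0.2135 0.0208]
b2 [0.435  0.0018 0.0169]
b3 [ 0.3797 -0.3338  0.0141]
pin [0.4897 0.0898 0.0029]
paddle [0.6213 0.1029 0.0417]
scene [(0.38, array([0.489, 0.088, 0.018]))]
top [(0.24, array([ 0.441, -0.167,  0.114])), (0.53, array([ 0.579, -0.07 ,  0.002]))]
```

Run:
```python
from h import *
goto((.6186,.1045,.15),23)
D=shots()
for n,a,b in(("b1",(396,194),(248.2,228.8)),("b2",(329.8,205.1),(320.6,218.4)),("b3",(222.3,197.4),(435.9,235.4))): print(n,plane(D["scene"],a,.029),plane(D["top"],b,.029))
```

```text
goto [0.6186 0.1045 0.15  ] shift [-51.45 -19.1    8.13] turn 41.7 q6 -12.3
b1 [0.4141441  0.21074056 0.029     ] [0.40694127 0.21246839 0.029     ]
b2 [ 4.44199335e-01 -1.56250413e-04  2.90000000e-02] [0.43375572 0.00251461 0.029     ]
b3 [ 0.39214378 -0.32987206  0.029     ] [ 0.37869735 -0.33121011  0.029     ]
```

Call:
move_arm:
  series: "-4 -1.5 0 5 1; -9 -3.3 0 10 1; -14 -5.2 0 15 1; -19 -7 0 20 0.5; -24 -9 0 26 0; -29 -11 0 31 0; -34 -12.6 0 37 0; -38 -14 0 41.7 0"
  force: 40

```text
time_s: 3.4
position: [0.5202, 0.2065, 0.2313]
tool_rot: [[-0.387, 0.922, 0.0], [0.922, 0.387, -0.0], [-0.0, 0.0, -1.0]]
ft_force: [0.8, -0.8, 0.3]
grip_width: 0.0426
gripper_force: 0.0
```

Run:
```python
from h import *
goto((.6186,.1045,.15),23); print(tool()[:2])
```

```text
goto [0.6186 0.1045 0.15  ] shift [-13.21   5.13   8.13] turn -0.2 q6 -13.2
(array([0.52015405, 0.20648087, 0.23132389]), array([[-3.86886929e-01,  9.22127136e-01,  2.21949096e-04],
       [ 9.22127158e-01,  3.86886939e-01, -4.40341466e-06],
       [-8.99297147e-05,  2.02961666e-04, -9.99999975e-01]]))
```

Call:
move_arm:
  series: "-4.4 1.7 2 0 0; -8.8 3.4 4 0 0; -13.2 5.1 8 0 0; -13.2 5.1 11 0 0; -13.2 5.1 14 0 0; -13.2 5.1 17 0 0; -13.2 5.1 20 0 0; -13.2 5.1 20 0 0"

```text
time_s: 4.4
position: [0.6162, 0.1065, 0.0295]
tool_rot: [[-0.39, 0.921, -0.004], [0.921, 0.39, 0.0], [0.002, -0.004, -1.0]]
ft_force: [-0.3, -0.2, 1.4]
grip_width: 0.043
gripper_force: 0.0
```

Call:
move_arm:
  series: "0 0 0 0 -1; 0 0 0 0 -1; 0 0 0 0 -1; 0 0 0 0 -1; 0 0 0 0 -1"
  force: 30

```text
time_s: 5.03
position: [0.6181, 0.1066, 0.0329]
tool_rot: [[-0.391, 0.92, 0.003], [0.921, 0.391, -0.0], [-0.001, 0.003, -1.0]]
ft_force: [-0.5, 1.1, 7.0]
grip_width: 0.0117
gripper_force: 34.6
```

Call:
move_arm:
  series: "0.04 -1.02 0 5 -1; 0.18 -2.03 0 10 -1; 0.4 -3.03 0 15 -1; 0.71 -4 0 20 -1; 1.1 -4.94 0 25 -1; 1.57 -5.85 0 30 -1; 2.12 -6.71 0 35 -1; 2.74 -7.52 0 40 -1"

```text
time_s: 6.02
position: [0.5379, 0.1022, 0.0329]
tool_rot: [[0.295, 0.956, 0.003], [0.956, -0.295, -0.001], [0.0, 0.003, -1.0]]
ft_force: [-0.2, 0.3, 7.7]
grip_width: 0.0119
gripper_force: 35.0
```

Run:
```python
from h import *
p,R,s=tool(); v=p[:2]-[.5722,.214]; print(np.degrees(np.arctan2(v[1],v[0])),np.linalg.norm(v),s["ft_force"],s["grip_width"],np.degrees(np.arctan2(R[1,0],R[0,0])))
for t in np.radians([4,8,12,16,17,18,19,20]): print(round(11.7*(1-np.cos(t)),2),round(-11.7*np.sin(t),2))
```

```text
-107.05142281052281 0.11694496503333292 [-0.21248808  0.25915895  7.66665361] 0.011924553189536015 72.84609217156509
0.03 -0.82
0.11 -1.63
0.26 -2.43
0.45 -3.22
0.51 -3.42
0.57 -3.62
0.64 -3.81
0.71 -4.0
```

Call:
move_arm:
  series: "0.03 -0.82 0 4 -1; 0.11 -1.63 0 8 -1; 0.26 -2.43 0 12 -1; 0.36 -2.83 0 14 -1; 0.45 -3.22 0 16 -1; 0.51 -3.42 0 17 -1; 0.57 -3.62 0 18 -1; 0.57 -3.62 0 18 -1"

```text
time_s: 7.02
position: [0.5075, 0.1166, 0.033]
tool_rot: [[0.572, 0.82, 0.008], [0.82, -0.572, -0.004], [0.001, 0.008, -1.0]]
ft_force: [7.0, -12.1, 2.7]
grip_width: 0.0115
gripper_force: 42.7
```

Run:
```python
from h import *
p,R,s=tool(); v=p[:2]-[.5722,.214]; print(np.degrees(np.arctan2(v[1],v[0])),np.linalg.norm(v),s["ft_force"],R.T@s["ft_force"],s["grip_width"],np.degrees(np.arctan2(R[1,0],R[0,0])))
```

```text
-123.58637224036002 0.11695257080480628 [  6.96137548 -12.05507863   2.68931387] [-5.90088718 12.62846019 -2.59221954] 0.011455921309837297 55.10270783671488
```

Call:
move_arm:
  series: "0.02 0.1 0 0 0; 0 0.2 0 0 0; 0 0.2 0 0 0; 0 0.2 -5 0 0; 0 0.2 -10 0 0; 0 0.2 -15 0 0.5; 0 0.2 -18 0 1; 0 0.2 -18 0 1"

```text
time_s: 8.02
position: [0.5066, 0.1175, 0.2133]
tool_rot: [[0.574, 0.819, 0.004], [0.819, -0.574, 0.0], [0.003, 0.003, -1.0]]
ft_force: [0.6, 0.4, -0.7]
grip_width: 0.0853
gripper_force: 0.0
```

Run:
```python
from h import *
D=shots()
print(ringfit(D),"lid",gpair(D,(.45,-.178,.17)))
for c in D:
  for t in("pot","pot_neck","pot_ear","open_mark","locked_mark","mount","collar_grip","collar_hook"):
    print(c,t,[(round(r["score"],2),np.round(r["point"],3)) for r in spotter.mark_of(t,c)][:2])
goto((.45,-.177,.29),135); goto((.45,-.177,.29),45)
cv2.imwrite("pics/c3.png",np.vstack([cv2.resize(D["top"]["pixels"][130:215,210:310],(600,510)[0:1]+(300,)),cv2.resize(D["scene"]["pixels"][170:235,240:310],(600,300))]))
```

```text
{'scene': array([0.5735, 0.2127]), 'top': array([0.5729, 0.2257])} lid [ 0.45075679 -0.17741584  0.16743664]
scene pot [(0.7, array([ 0.452, -0.181,  0.   ])), (0.66, array([ 0.518, -0.317,  0.002]))]
scene pot_neck [(0.71, array([ 0.451, -0.177,  0.138])), (0.47, array([0.575, 0.172, 0.022]))]
scene pot_ear [(0.62, array([ 0.485, -0.142,  0.006])), (0.4, array([ 0.527,  0.44 , -0.002]))]
scene open_mark [(0.92, array([0.488, 0.091, 0.018])), (0.7, array([0.405, 0.209, 0.029]))]
scene locked_mark [(0.62, array([0.682, 0.11 , 0.026]))]
scene mount [(0.75, array([ 0.584, -0.287,  0.058])), (0.73, array([0.575, 0.211, 0.001]))]
scene collar_grip [(0.8, array([0.51 , 0.115, 0.048])), (0.29, array([ 0.584, -0.284,  0.058]))]
scene collar_hook [(0.77, array([0.574, 0.172, 0.02 ])), (0.69, array([ 0.576, -0.068,  0.055]))]
top pot [(0.68, array([ 0.622, -0.169,  0.003])), (0.63, array([ 0.449, -0.181,  0.001]))]
top pot_neck [(0.66, array([ 0.451, -0.176,  0.14 ])), (0.17, array([ 0.516, -0.317,  0.001]))]
top pot_ear [(0.79, array([ 0.487, -0.144,  0.009]))]
top open_mark [(0.66, array([0.489, 0.087, 0.016])), (0.54, array([ 0.573,  0.216, -0.001]))]
top locked_mark [(0.41, array([ 0.623, -0.169,  0.003]))]
top mount [(0.73, array([ 0.569,  0.216, -0.002])), (0.5, array([ 0.621, -0.167, -0.   ]))]
top collar_grip [(0.66, array([0.504, 0.115, 0.044]))]
top collar_hook [(0.48, array([ 0.577, -0.07 ,  0.06 ]))]
goto [ 0.45  -0.177  0.29 ] shift [-27.32  12.3   -7.86] turn 10.0 q6 35.0
goto [ 0.45  -0.177  0.29 ] shift [-27.32  12.3   -7.86] turn -80.0 q6 35.0
```

View pics/c3.png

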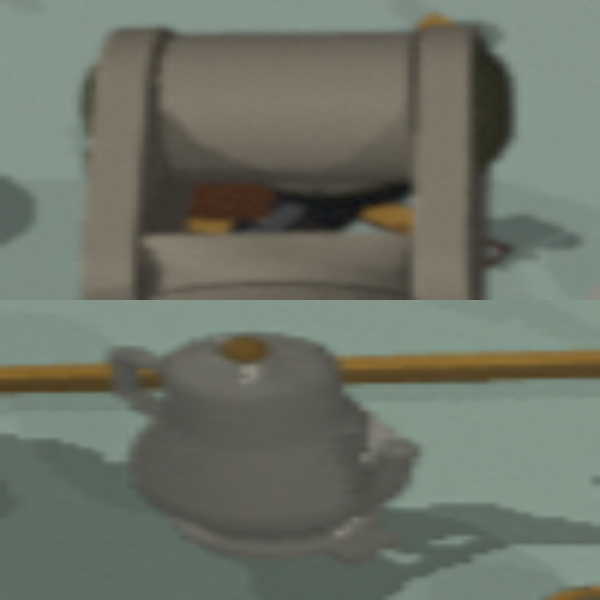

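The scene view shows the lever at the pin, and the pot's spout and front ear point right-down in the image. The gripper hides the mount in the top view. I'm going to the pot.

Call:
move_arm:
  series: "-1 1 -5 2 1; -6 3 -8 4 1; -10.5 5 -8 6 1; -15 7 -8 8 1; -20 9 -8 10 1; -24 11 -8 11 1; -27.3 12.3 -8 11 1; -27.3 12.3 -8 11 1"

```text
time_s: 9.93
position: [0.4497, -0.1786, 0.2911]
tool_rot: [[0.722, 0.692, -0.0], [0.692, -0.722, -0.0], [-0.0, -0.0, -1.0]]
ft_force: [0.1, 0.3, -0.1]
grip_width: 0.0851
gripper_force: 0.0
```

Run:
```python
from h import *
goto((.4505,-.1775,.112),134)
```

```text
goto [ 0.4505 -0.1775  0.112 ] shift [ 0.14 -0.03 17.91] turn -0.2 q6 10.5
```

Call:
move_arm:
  series: "0.1 0 3 0 1; 0.1 0 6 0 1; 0.1 0 9 0 1; 0.1 0 12 0 1; 0.1 0 14 0 1; 0.1 0 16 0 1; 0.1 0 17.5 0 1; 0.1 0 17.9 0 1"

```text
time_s: 10.92
position: [0.4509, -0.1752, 0.1118]
tool_rot: [[0.719, 0.695, -0.001], [0.695, -0.719, 0.001], [-0.0, -0.001, -1.0]]
ft_force: [0.2, 0.3, 1.0]
grip_width: 0.0858
gripper_force: 0.0
```

Call:
move_arm:
  series: "0 0 0 0 0.6; 0 0 0 0 0.4; 0 0 0 0 0.3; 0 0 0 0 0.2; 0 0 0 0 0.2; 0 0 0 0 0.2"
  force: 45

```text
time_s: 11.68
position: [0.4514, -0.1763, 0.1132]
tool_rot: [[0.72, 0.694, 0.002], [0.694, -0.72, -0.001], [0.001, 0.002, -1.0]]
ft_force: [0.9, 0.8, 5.8]
grip_width: 0.0591
gripper_force: 48.0
```

Call:
move_arm:
  series: "0 0 -1 0 0.2; 0 0 -3 0 0.2; 0 0 -6 0 0.2; 0 0 -9 0 0.2; 0 0 -12 0 0.2; 0 0 -12 0 0.2"

```text
time_s: 12.42
position: [0.4513, -0.1765, 0.2339]
tool_rot: [[0.72, 0.694, 0.003], [0.694, -0.72, -0.002], [0.001, 0.004, -1.0]]
ft_force: [-0.4, -0.5, -4.8]
grip_width: 0.0592
gripper_force: 50.2
```

Run:
```python
from h import *
D=shots()
p,R,s=tool(); print(p,s["grip_width"],s["ft_force"],s["q"])
for c in D:
  for t in("pot","pot_neck","pot_ear"):
    print(c,t,[(round(r["score"],2),np.round(r["point"],3)) for r in spotter.mark_of(t,c)][:2])
goto((.5725,.2135,.24),86.6)
cv2.imwrite("pics/c4.png",cv2.resize(D["scene"]["pixels"][120:240,220:360],(700,600)))
print(ringfit(D))
```

```text
[ 0.45035066 -0.17582027  0.23131625] 0.059215506218599265 [ 0.41644676  0.12421177 -2.69495072] [-3.53909229e+01  1.51658184e+01  8.43676771e+01 -2.39711095e-03
  8.05659726e+01  1.06248217e+01]
scene pot [(0.62, array([ 0.453, -0.18 ,  0.121]))]
scene pot_neck [(0.61, array([ 0.452, -0.18 ,  0.258]))]
scene pot_ear [(0.92, array([ 0.485, -0.142,  0.127]))]
top pot [(0.54, array([ 0.451, -0.18 ,  0.122]))]
top pot_neck [(0.62, array([ 0.448, -0.179,  0.255]))]
top pot_ear []
goto [0.5725 0.2135 0.24  ] shift [ 35.82 -19.58  -0.82] turn 47.4 q6 10.6
{'scene': array([0.5737, 0.2127]), 'top': array([0.5713, 0.2159])}
```

View pics/c4.png

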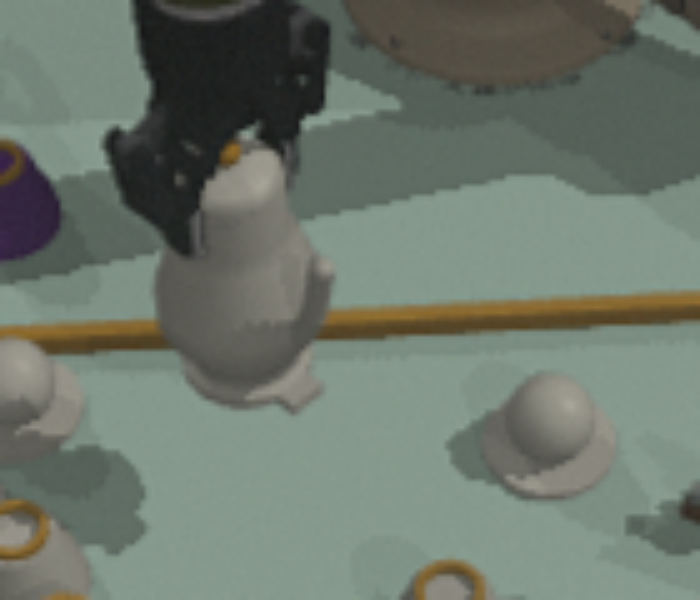

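The pot hangs upright in the grip. Its front ear is at crop (300,400) and the lid knob at (231,152), and it didn't slip. I'm carrying it over to the mount.

Call:
move_arm:
  series: "2 -1 -0.5 4 0.2; 5 -2.7 -0.8 8 0.2; 9 -4.9 -0.8 13 0.2; 13.5 -7.3 -0.8 19 0.2; 18 -9.8 -0.8 25 0.2; 22.5 -12.3 -0.8 31 0.2; 27 -14.7 -0.8 37 0.2; 30 -16.3 -0.8 42 0.2"

```text
time_s: 13.82
position: [0.5537, 0.1516, 0.2397]
tool_rot: [[0.999, 0.033, -0.001], [0.033, -0.999, 0.0], [-0.001, -0.0, -1.0]]
ft_force: [-0.6, -0.4, -3.5]
grip_width: 0.0594
gripper_force: 50.0
```

Run:
```python
from h import *
goto((.5735,.2143,.16),86.6)
```

```text
goto [0.5735 0.2143 0.16  ] shift [ 2.19 -6.2   7.97] turn 5.3 q6 91.6
```

Call:
move_arm:
  series: "1 -2.5 0 2 0.2; 2 -5 0 4 0.2; 2.2 -6.2 0 5.3 0.2; 2.2 -6.2 2 5.3 0.2; 2.2 -6.2 5 5.3 0.2; 2.2 -6.2 7 5.3 0.2; 2.2 -6.2 7 5.3 0.2"

```text
time_s: 14.7
position: [0.5726, 0.2121, 0.1685]
tool_rot: [[0.998, -0.058, -0.004], [-0.058, -0.998, -0.001], [-0.004, 0.001, -1.0]]
ft_force: [0.4, -0.4, -3.4]
grip_width: 0.059
gripper_force: 50.0
```

Run:
```python
from h import *
D=shots()
print([np.round(tool()[0],4) for _ in range(1)])
for c in D:
  for t in("pot","pot_neck","pot_ear","mount"):
    print(c,t,[(round(r["score"],2),np.round(r["point"],3)) for r in spotter.mark_of(t,c)][:2])
    if t=="pot":
      for r in spotter.cut_out(t,c)[:1]:
        y,x=np.nonzero(r["pixels"]); print("cut",x.min(),x.max(),y.min(),y.max())
p=tool()[0]
# predicted outlines: collar outer circle and foot circle
a=np.radians(np.arange(0,360,3))
im=cv2.resize(D["scene"]["pixels"],None,fx=6,fy=6,interpolation=2)
for (cx,cy,r,z,col) in((.573,.2135,.066,.02,(0,255,0)),(.573,.2135,.056,.02,(0,255,0)),(.5725,.2143,.038,p[2]-.112,(255,0,0)),(.5725,.2143,.048,p[2]-.112+.055,(255,0,255))):
    P=np.c_[cx+r*np.cos(a),cy+r*np.sin(a),0*a+z]; cv2.polylines(im,[(proj(D["scene"],P)*6+2.5).astype(int)],True,col,1)
cv2.imwrite("pics/c5.png",im[6*165:6*265,6*345:6*465])
```

```text
[array([0.5737, 0.2122, 0.1709])]
scene pot [(0.84, array([0.573, 0.213, 0.056])), (0.7, array([0.489, 0.093, 0.017]))]
cut 394 427 193 245
scene pot_neck [(0.88, array([0.574, 0.212, 0.191]))]
scene pot_ear []
scene mount [(0.69, array([0.575, 0.21 , 0.004]))]
top pot [(0.43, array([0.573, 0.208, 0.056]))]
cut 250 287 157 200
top pot_neck [(0.72, array([0.436, 0.003, 0.025])), (0.39, array([0.68 , 0.109, 0.02 ]))]
top pot_ear []
top mount [(0.6, array([0.572, 0.216, 0.002])), (0.38, array([ 0.578, -0.066,  0.061]))]
```

View pics/c5.png

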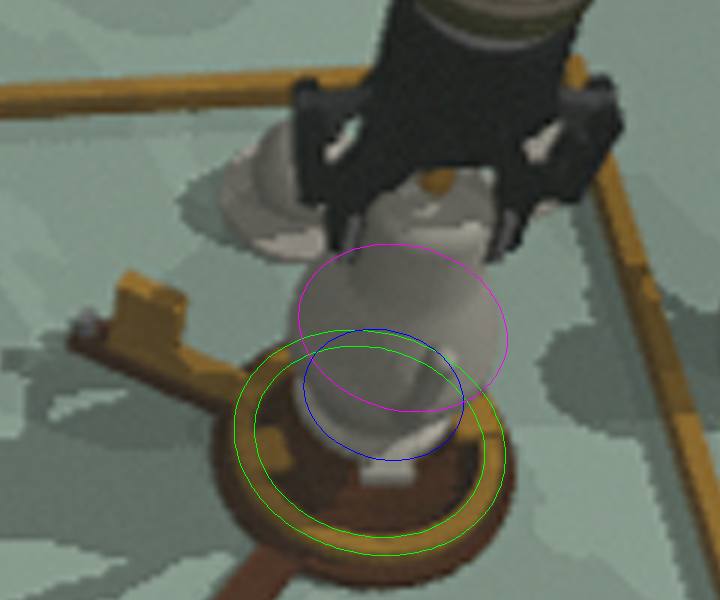

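The overlay shows the foot inside the collar outline and the ears clear of the hooks, with the lever at the pin. The pot body sits about 2 mm toward -y of the prediction (left edge 290 against 299 in the crop). I'm correcting that and lowering.

Call:
move_arm:
  series: "0 -0.2 0 0 0.2; 0 -0.2 1 0 0.2; 0 -0.2 2 0 0.2; 0 -0.2 2.5 0 0.2; 0 -0.2 3 0 0.2; 0 -0.2 3.5 0 0.2; 0 -0.2 4 0 0.2; 0 -0.2 4 0 0.2"

```text
time_s: 16.3
position: [0.5733, 0.2141, 0.1299]
tool_rot: [[0.998, -0.058, -0.001], [-0.058, -0.998, -0.0], [-0.001, 0.0, -1.0]]
ft_force: [-0.2, -0.4, -2.9]
grip_width: 0.0589
gripper_force: 50.0
```

Call:
move_arm:
  series: "0 0 0.2 0 0.2; 0 0 0.4 0 0.2; 0 0 0.5 0 0.2; 0 0 0.6 0 0.2; 0 0 0.7 0 0.2; 0 0 0.7 0 0.2"

```text
time_s: 17.05
position: [0.5735, 0.2142, 0.1233]
tool_rot: [[0.998, -0.058, -0.0], [-0.058, -0.998, -0.0], [-0.0, 0.0, -1.0]]
ft_force: [0.2, -0.4, -3.8]
grip_width: 0.0592
gripper_force: 50.3
```

Call:
move_arm:
  series: "0 0 0.1 0 0.2; 0 0 0.2 0 0.2; 0 0 0.3 0 0.2; 0 0 0.3 0 0.2"

```text
time_s: 17.55
position: [0.5738, 0.2142, 0.1232]
tool_rot: [[0.998, -0.058, 0.003], [-0.058, -0.998, 0.0], [0.003, -0.0, -1.0]]
ft_force: [-6.2, -2.0, 16.9]
grip_width: 0.0596
gripper_force: 52.0
```

Call:
move_arm:
  series: "0 0 -0.2 0 0.2; 0 0 -0.2 0 0.6; 0 0 -0.2 0 1; 0 0 -0.2 0 1; 0 0 -4 0 1; 0 0 -8 0 1; 0 0 -12 0 1; 0 0 -12 0 1"

```text
time_s: 18.55
position: [0.5745, 0.2144, 0.2435]
tool_rot: [[0.998, -0.058, 0.006], [-0.058, -0.998, 0.001], [0.006, -0.001, -1.0]]
ft_force: [1.0, 0.6, 0.1]
grip_width: 0.0854
gripper_force: 0.0
```

Run:
```python
from h import *
D=shots()
for c in D:
  for t in("pot","pot_neck","pot_ear","mount","collar_grip"):
    print(c,t,[(round(r["score"],2),np.round(r["point"],3)) for r in spotter.mark_of(t,c)][:2])
goto((.508,.115,.2),56.4-90)
cv2.imwrite("pics/c6.png",cv2.resize(D["scene"]["pixels"][165:265,345:465],(720,600),interpolation=2))
```

```text
scene pot [(0.92, array([0.577, 0.213, 0.01 ])), (0.6, array([0.492, 0.089, 0.016]))]
scene pot_neck [(0.55, array([0.572, 0.209, 0.146]))]
scene pot_ear [(0.8, array([0.62 , 0.209, 0.014])), (0.47, array([ 0.62 , -0.17 ,  0.003]))]
scene mount [(0.94, array([0.576, 0.215, 0.001]))]
scene collar_grip [(0.57, array([0.507, 0.115, 0.048])), (0.47, array([0.437, 0.001, 0.026]))]
top pot [(0.62, array([0.57 , 0.213, 0.014]))]
top pot_neck [(0.6, array([0.571, 0.215, 0.146])), (0.51, array([ 0.62 , -0.168,  0.062]))]
top pot_ear []
top mount []
top collar_grip []
goto [0.508 0.115 0.2  ] shift [-5.96 10.28  4.02] turn -59.7 q6 102.7
```

View pics/c6.png

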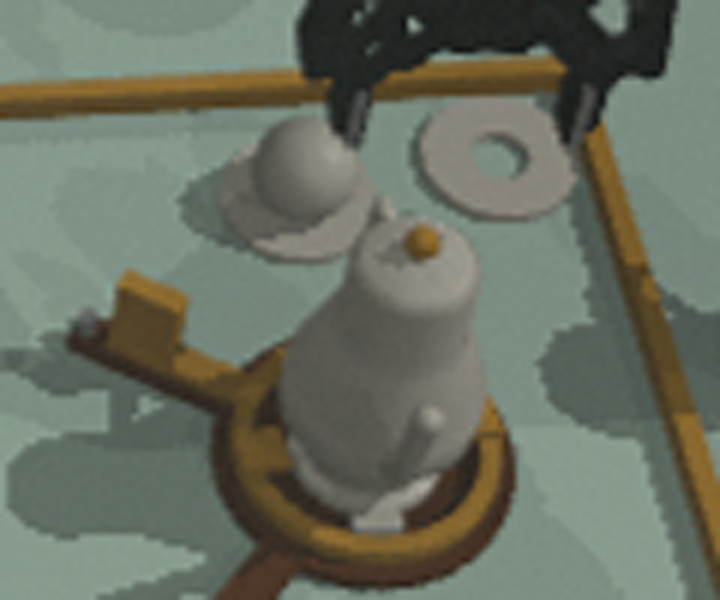

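The pot stands upright inside the collar with its front ear at crop (380,515) on the +x side. Both hooks are clear of it and the lever is at the pin. I'm going back to the lever to lock it.

Call:
move_arm:
  series: "-1 1.7 0 -10 1; -2 3.4 0 -20 1; -3 5.1 0 -30 1; -4 6.8 0 -40 0.5; -5 8.5 0 -50 0; -6 10.3 0 -59.7 0; -6 10.3 2 -59.7 0; -6 10.3 4 -59.7 0"

```text
time_s: 20.15
position: [0.5076, 0.1146, 0.2001]
tool_rot: [[0.554, 0.833, 0.001], [0.833, -0.554, 0.0], [0.001, 0.001, -1.0]]
ft_force: [-0.4, -0.3, -0.5]
grip_width: 0.0428
gripper_force: 0.0
```

Run:
```python
from h import *
goto((.507,.114,.032),56.4-90)
```

```text
goto [0.507 0.114 0.032] shift [-0.09 -0.03 16.81] turn -0.0 q6 33.3
```

Call:
move_arm:
  series: "-0.1 0 3 0 0; -0.1 0 6 0 0; -0.1 0 9 0 0; -0.1 0 12 0 0; -0.1 0 14 0 0; -0.1 0 16 0 0; -0.1 0 16.7 0 0; -0.1 0 16.7 0 0"

```text
time_s: 21.15
position: [0.5072, 0.114, 0.0334]
tool_rot: [[0.554, 0.833, -0.0], [0.833, -0.554, -0.0], [-0.0, -0.0, -1.0]]
ft_force: [0.3, 0.1, 0.9]
grip_width: 0.0428
gripper_force: 0.0
```

Call:
move_arm:
  series: "0 0 0 0 -1; 0 0 0 0 -1; 0 0 0 0 -1; 0 0 0 0 -1; 0 0 0 0 -1"
  force: 35

```text
time_s: 21.78
position: [0.5072, 0.1141, 0.0341]
tool_rot: [[0.553, 0.833, 0.001], [0.833, -0.553, -0.0], [0.0, 0.001, -1.0]]
ft_force: [-2.2, 0.1, 6.6]
grip_width: 0.0114
gripper_force: 36.9
```

Run:
```python
from h import *
p,R,s=tool(); v=R[:,:2].T@(np.array([.573,.2142,p[2]])-p)*100; print(p,v,s["ft_force"],s["grip_width"])
for t in range(5,90,5):
    a=-np.radians(t); M=np.array([[np.cos(a),-np.sin(a)],[np.sin(a),np.cos(a)]]); print(t,np.round(v-M@v,2))
```

```text
[0.50717144 0.11411021 0.03407008] [11.97961752 -0.04898537] [-2.20726778  0.0945462   6.59908104] 0.011410590336221285
5 [0.05 1.04]
10 [0.19 2.08]
15 [0.42 3.1 ]
20 [0.74 4.09]
25 [1.14 5.06]
30 [1.63 5.98]
35 [2.19 6.86]
40 [2.83 7.69]
45 [3.54 8.46]
50 [4.32 9.16]
55 [5.15 9.79]
60 [ 6.03 10.35]
65 [ 6.96 10.83]
70 [ 7.93 11.22]
75 [ 8.93 11.54]
80 [ 9.95 11.76]
85 [10.98 11.89]
```

Call:
move_arm:
  series: "0.05 1.04 0 -5 -1; 0.19 2.08 0 -10 -1; 0.42 3.1 0 -15 -1; 0.74 4.09 0 -20 -1; 1.14 5.06 0 -25 -1; 1.63 5.98 0 -30 -1; 2.19 6.86 0 -35 -1; 2.83 7.69 0 -40 -1"

```text
time_s: 22.78
position: [0.5867, 0.0959, 0.0341]
tool_rot: [[-0.115, 0.993, -0.0], [0.993, 0.115, 0.001], [0.001, -0.0, -1.0]]
ft_force: [-4.4, 6.5, 7.1]
grip_width: 0.0113
gripper_force: 36.4
```

Run:
```python
from h import *
p,R,s=tool(); v=R[:,:2].T@(np.array([.573,.2142,p[2]])-p)*100; print(p,v,R.T@s["ft_force"],s["grip_width"],s["q"])
for t in range(4,49,4):
    a=-np.radians(t); M=np.array([[np.cos(a),-np.sin(a)],[np.sin(a),np.cos(a)]]); print(t,np.round(v-M@v,2))
```

```text
[0.5866988  0.09586653 0.03405066] [ 1.19123645e+01 -4.36707235e-03] [ 6.9936333  -3.60552213 -7.07229758] 0.011331870593532481 [-2.15038230e+00  3.77669202e+01  8.19005304e+01  8.02355901e-02
  6.03530502e+01 -8.77248857e+00]
4 [0.03 0.83]
8 [0.12 1.66]
12 [0.26 2.48]
16 [0.46 3.28]
20 [0.72 4.07]
24 [1.03 4.84]
28 [1.4  5.59]
32 [1.81 6.31]
36 [2.28 7.  ]
40 [2.79 7.66]
44 [3.35 8.27]
48 [3.94 8.85]
```

Call:
move_arm:
  series: "0.08 0.83 0 -4 -1; 0.2 1.66 0 -8 -1; 0.35 2.48 0 -12 -1; 0.55 3.28 0 -16 -1; 0.8 4.07 0 -20 -1; 1.1 4.84 0 -24 -1; 1.5 5.59 0 -28 -1; 1.9 6.31 0 -32 -1"

```text
time_s: 23.78
position: [0.647, 0.1215, 0.0341]
tool_rot: [[-0.623, 0.782, -0.001], [0.782, 0.623, 0.001], [0.001, -0.0, -1.0]]
ft_force: [-5.4, 2.5, 7.1]
grip_width: 0.0111
gripper_force: 36.2
```

Run:
```python
from h import *
p,R,s=tool(); v=R[:,:2].T@(np.array([.573,.2142,p[2]])-p)*100; print(p,v,R.T@s["ft_force"],s["grip_width"],np.degrees(np.arctan2(R[1,0],R[0,0]))-180)
for t in range(1,13):
    a=-np.radians(t); M=np.array([[np.cos(a),-np.sin(a)],[np.sin(a),np.cos(a)]]); print(t,np.round(v-M@v,2))
```

```text
[0.64702551 0.12149027 0.03408648] [11.8637437  -0.01278293] [ 5.34349422 -2.66986282 -7.08827039] 0.011125537643188084 -51.45560115321902
1 [0.   0.21]
2 [0.01 0.41]
3 [0.02 0.62]
4 [0.03 0.83]
5 [0.05 1.03]
6 [0.07 1.24]
7 [0.09 1.45]
8 [0.12 1.65]
9 [0.15 1.86]
10 [0.18 2.06]
11 [0.22 2.26]
12 [0.26 2.47]
```

Call:
move_arm:
  series: "0.01 0.41 0 -2 -1; 0.03 0.83 0 -4 -1; 0.07 1.24 0 -6 -1; 0.1 1.45 0 -7 -1; 0.12 1.65 0 -8 -1; 0.15 1.86 0 -9 -1; 0.18 1.95 0 -9.5 -1; 0.18 1.95 0 -9.5 -1"

```text
time_s: 24.78
position: [0.6591, 0.1328, 0.0341]
tool_rot: [[-0.741, 0.672, -0.006], [0.672, 0.741, -0.002], [0.003, -0.006, -1.0]]
ft_force: [-15.8, -8.3, 10.9]
grip_width: 0.0114
gripper_force: 40.1
```

Run:
```python
from h import *
p,R,s=tool(); v=R[:,:2].T@(np.array([.573,.2142,p[2]])-p)*100; print(p,v,R.T@s["ft_force"],s["grip_width"],np.degrees(np.arctan2(R[1,0],R[0,0]))-180, np.degrees(np.arctan2(p[1]-.2142,p[0]-.573)))
```

```text
[0.65908247 0.13283145 0.03405094] [11.84272244  0.24300113] [  6.15258752 -16.80333914 -10.7536523 ] 0.011446413975711271 -42.213047243158684 -43.38748843822147
```

The collar is at its stop: the lever is at -43.4° (the expected angle) with 17 N against the stop. Next I release, lift and check.

Call:
move_arm:
  series: "0 -0.15 0 0 -1; 0 -0.2 0 0 0; 0 -0.2 0 0 0; 0 -0.2 0 0 0; -1 -0.2 -5 0 0; -2 -0.2 -10 0 0; -2 -0.2 -15 0 0.5; -2 -0.2 -18 0 0.6"

```text
time_s: 25.78
position: [0.6755, 0.1195, 0.2163]
tool_rot: [[-0.742, 0.671, 0.004], [0.671, 0.742, 0.0], [-0.003, 0.002, -1.0]]
ft_force: [-0.8, 0.3, -0.4]
grip_width: 0.0687
gripper_force: 0.0
```

Run:
```python
from h import *
D=shots()
cv2.imwrite("pics/c7.png",cv2.resize(D["scene"]["pixels"][165:285,200:460],(800,480),interpolation=2))
for n,g in dict(A=(.5765,-.0694,.055),B=(.619,-.17,.055),C=(.584,-.288,.055),E=(.5175,-.318,.055)).items():
    X=gpair(D,g); print(n,None if X is None else np.round(X,4))
for c in D:
  for t in("ball1_center",):
    print(c,[(round(r["score"],2),np.round(r["point"],3)) for r in spotter.mark_of(t,c)+spotter.find_in(t,c)])
    for r in spotter.cut_out(t,c): y,x=np.nonzero(r["pixels"]);print(len(x),x.min(),x.max(),y.min(),y.max())
p,R,s=tool(); print(p,s["q"])
```

```text
A [ 0.5766 -0.0694  0.054 ]
B [ 0.62   -0.1678  0.0534]
C [ 0.591  -0.2892  0.0644]
E [ 0.5174 -0.324   0.0585]
scene []
top [(0.45, array([ 0.531,  0.44 , -0.   ]))]
137 225 295 168 205
[0.67469852 0.11952146 0.21167915] [ 1.71760135e-01  3.67905819e+01  5.12665283e+01 -3.71428304e-04
  9.20989717e+01 -4.77184878e+01]
```

View pics/c7.png

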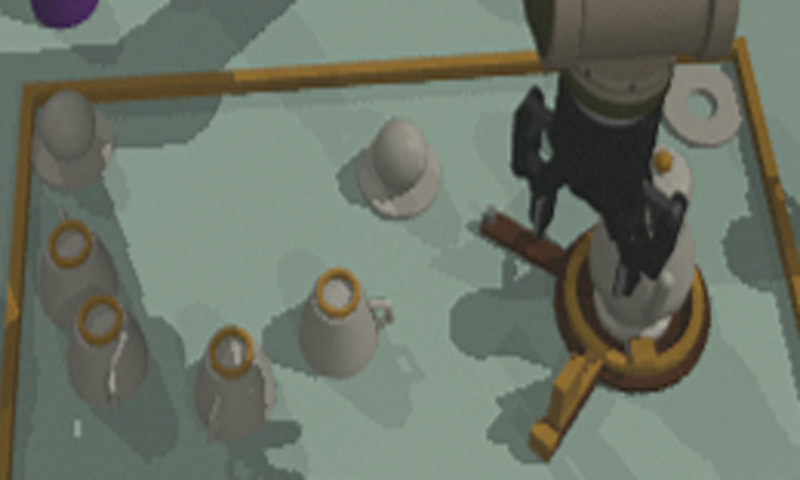

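The collar is locked: its hook is over the pot's front ear at crop (640,350) and the lever is at the block. I'm taking ball 2 next, at about (0.4345, 0.0025). The top ray and the earlier network hits agree on that position.

Run:
```python
from h import *
D=shots(); print(proj(D["scene"],[(.4345,.0025,.029),(.407,.2125,.029),(.3785,-.33,.029)]),proj(D["top"],[(.4345,.0025,.029),(.407,.2125,.029),(.3785,-.33,.029)]))
goto((.4345,.0025,.15))
```

```text
[[330.37498508 202.56872867]
 [396.1480046  192.20943351]
 [222.49082785 193.99008078]] [[320.60131811 218.14542841]
 [248.189228   228.77992982]
 [435.48776655 235.47505286]]
goto [0.4345 0.0025 0.15  ] shift [  9.98 -24.79   6.27] turn 0 q6 -47.7
```

Call:
move_arm:
  series: "2 -5 0 0 0.8; 4 -10 0 0 0.8; 6 -15 0 0 0.8; 8 -20 1 0 0.8; 10 -24.8 3 0 0.8; 10 -24.8 6 0 0.8; 10 -24.8 6 0 0.8"

```text
time_s: 27.15
position: [0.4336, 0.0026, 0.1523]
tool_rot: [[-0.741, 0.671, -0.003], [0.671, 0.741, 0.001], [0.003, -0.002, -1.0]]
ft_force: [0.6, -0.3, 0.5]
grip_width: 0.0771
gripper_force: 0.0
```

Run:
```python
from h import *
goto((.4345,.0025,.014))
```

```text
goto [0.4345 0.0025 0.014 ] shift [-0.12  0.07 13.83] turn 0 q6 -63.2
```

Call:
move_arm:
  series: "-0.1 0 3 0 0.8; -0.1 0 6 0 0.8; -0.1 0 9 0 0.8; -0.1 0 12 0 0.8; -0.1 0 13.8 0 0.8; -0.1 0 13.8 0 0.8"

```text
time_s: 27.9
position: [0.4359, 0.002, 0.0151]
tool_rot: [[-0.742, 0.67, -0.001], [0.67, 0.742, 0.0], [0.001, -0.0, -1.0]]
ft_force: [0.4, -0.7, -0.1]
grip_width: 0.0765
gripper_force: 0.0
```

Call:
move_arm:
  series: "0 0 0 0 0.5; 0 0 0 0 0.3; 0 0 0 0 0.1; 0 0 0 0 0.1; 0 0 0 0 0.1; 0 0 0 0 0.1"
  force: 25

```text
time_s: 28.65
position: [0.436, 0.0017, 0.0163]
tool_rot: [[-0.742, 0.671, 0.002], [0.671, 0.742, -0.001], [-0.002, 0.001, -1.0]]
ft_force: [0.3, 0.6, 6.0]
grip_width: 0.0546
gripper_force: 25.1
```

Call:
move_arm:
  series: "0 0 -1 0 0.1; 0 0 -4 0 0.1; 0 0 -8 0 0.1; 0 0 -12 0 0.1; 0 0 -14 0 0.1; 0 0 -14 0 0.1"

```text
time_s: 29.4
position: [0.4357, 0.0019, 0.1568]
tool_rot: [[-0.742, 0.671, 0.003], [0.671, 0.742, -0.001], [-0.003, 0.002, -1.0]]
ft_force: [0.0, -0.2, -2.5]
grip_width: 0.0544
gripper_force: 27.0
```

Run:
```python
from h import *
D=shots()
cv2.imwrite("pics/c8.png",np.hstack([cv2.resize(D["scene"]["pixels"][120:280,200:350],(400,427),interpolation=2),cv2.resize(D["top"]["pixels"][130:250,310:440],(394,427))]))
for n,g in dict(A=(.5765,-.0694,.055),B=(.619,-.17,.055),C=(.584,-.288,.055),E=(.5175,-.318,.055)).items():
    X=gpair(D,g); print(n,None if X is None else np.round(X,4))
goto((.577,-.069,.154))
```

```text
A None
B [ 0.6187 -0.1698  0.0528]
C [ 0.5851 -0.2883  0.0535]
E [ 0.5167 -0.3179  0.0525]
goto [ 0.577 -0.069  0.154] shift [-15.32   4.27   0.08] turn 0 q6 -63.3
```

View pics/c8.png

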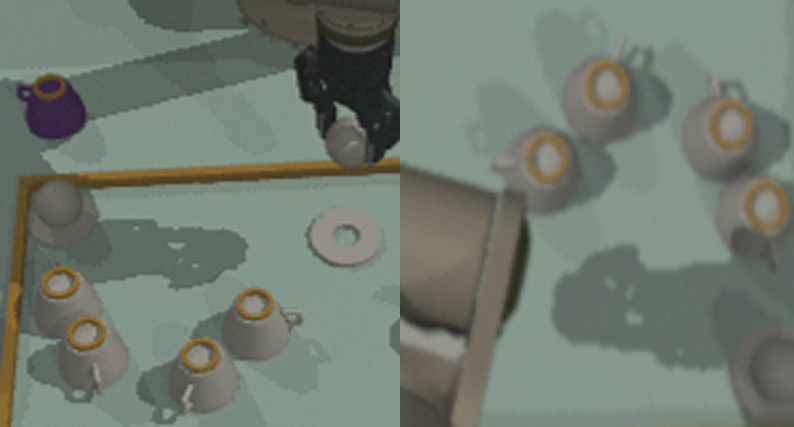

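The ball is held, and cup A was knocked aside: its ring is now at top-crop (547,157) and scene-crop (255,304). I'm re-measuring it.

Run:
```python
from h import *
D=shots()
for c in D: print(c,[np.round(b,1).tolist() for b in blobs(D,c,20,100) if 150<b[1]<260 and 200<b[0]<450])
X=tri(D,{c:min(blobs(D,c,20,100),key=lambda b:np.linalg.norm(b-g)) for c,g in(("scene",(295.6,234)),("top",(358.5,174.1)))}); print(X)
goto((X[0],X[1],.154))
```

```text
scene [[218.3, 152.2], [222.2, 225.5], [294.8, 233.4], [231.9, 244.5], [274.7, 252.7]]
top [[378.3, 153.6], [419.3, 164.4], [358.0, 174.2], [430.1, 187.2], [251.1, 192.0]]
[ 0.55807398 -0.10990948  0.0527339 ]
goto [ 0.5581 -0.1099  0.154 ] shift [-1.666e+01 -3.000e-02  1.000e-02] turn 0 q6 -63.3
```

Call:
move_arm:
  series: "-4 0 0 0 0.1; -8 0 0 0 0.1; -12 0 0 0 0.1; -15 0 0 0 0.1; -16.7 0 0 0 0.1; -16.7 0 2 0 0.1; -16.7 0 5 0 0.1; -16.7 0 5 0 0.1"

```text
time_s: 30.6
position: [0.5578, -0.1096, 0.1027]
tool_rot: [[-0.742, 0.671, -0.006], [0.671, 0.742, 0.002], [0.006, -0.002, -1.0]]
ft_force: [0.6, 0.2, -0.1]
grip_width: 0.0548
gripper_force: 27.1
```

Run:
```python
from h import *
goto((.558,-.11,.0695))
D=shots()
for c in D: print(c,[np.round(b,1).tolist() for b in blobs(D,c,5,100) if 150<b[1]<260 and 200<b[0]<450])
```

```text
goto [ 0.558  -0.11    0.0695] shift [-0.06 -0.01  3.32] turn 0 q6 -70.9
scene [[218.3, 152.2], [415.3, 204.7], [222.0, 225.3], [295.4, 235.3], [231.9, 245.1], [274.9, 253.1]]
top [[418.3, 164.1], [445.3, 160.9], [238.5, 161.3], [434.2, 184.4], [426.8, 188.7], [251.5, 192.0]]
```

Call:
move_arm:
  series: "-0.1 0 1 0 0.1; -0.1 0 2 0 0.1; -0.1 0 2.7 0 0.1; -0.1 0 3 0 0.1; -0.1 0 3.2 0 0.1; -0.1 0 3.2 0 0.1"

```text
time_s: 31.45
position: [0.56, -0.1108, 0.0733]
tool_rot: [[-0.742, 0.671, 0.0], [0.671, 0.742, -0.0], [-0.0, 0.0, -1.0]]
ft_force: [-0.1, -0.0, -0.2]
grip_width: 0.0547
gripper_force: 27.1
```

Call:
move_arm:
  series: "0 0 0.1 0 0.1; 0 0 0.2 0 0.1; 0 0 0.3 0 0.1; 0 0 0.3 0 0.1"

```text
time_s: 31.95
position: [0.5599, -0.1107, 0.0703]
tool_rot: [[-0.742, 0.671, 0.0], [0.671, 0.742, -0.0], [-0.0, 0.0, -1.0]]
ft_force: [0.6, -0.4, -0.0]
grip_width: 0.0542
gripper_force: 27.2
```

Call:
move_arm:
  series: "-0.05 0 0.1 0 0.1; -0.1 0 0.2 0 0.1; -0.1 0 0.2 0 0.1"

```text
time_s: 32.33
position: [0.5605, -0.1112, 0.0697]
tool_rot: [[-0.742, 0.67, 0.0], [0.67, 0.742, -0.0], [-0.0, 0.0, -1.0]]
ft_force: [-5.3, 3.5, 12.1]
grip_width: 0.0544
gripper_force: 28.3
```

Call:
move_arm:
  series: "0.15 0 -0.1 0 0.1; 0.3 0 -0.1 0 0.1; 0.3 0 -0.1 0 0.1"

```text
time_s: 32.7
position: [0.5589, -0.1096, 0.0696]
tool_rot: [[-0.742, 0.671, 0.001], [0.671, 0.742, -0.001], [-0.001, 0.0, -1.0]]
ft_force: [3.1, -1.7, 2.4]
grip_width: 0.0544
gripper_force: 27.3
```

Call:
move_arm:
  series: "-0.1 0 0 0 0.1; -0.1 0 0 0 0.35; -0.1 0 0 0 0.4; -0.1 0 0 0 0.5; -0.1 0 0 0 0.7; -0.1 0 0 0 0.7; -0.1 0 -1 0 0.8; -0.1 0 -2 0 0.8"

```text
time_s: 33.7
position: [0.5593, -0.1101, 0.0903]
tool_rot: [[-0.742, 0.671, 0.0], [0.671, 0.742, -0.0], [-0.0, 0.0, -1.0]]
ft_force: [0.5, -0.3, -0.2]
grip_width: 0.0769
gripper_force: 0.0
```

Call:
move_arm:
  series: "0 0 -2 0 0.8; 0 0 -5 0 0.8; 0 0 -8 0 0.8; 0 0 -10 0 0.8; 3 4 -10 0 0.8; 6 8 -10 0 0.8; 6 8 -10 0 0.8"

```text
time_s: 34.58
position: [0.5683, -0.0076, 0.1903]
tool_rot: [[-0.744, 0.668, 0.001], [0.668, 0.744, 0.0], [-0.001, 0.001, -1.0]]
ft_force: [0.2, 0.7, 1.5]
grip_width: 0.0766
gripper_force: 0.0
```

Run:
```python
from h import *
D=shots()
cv2.imwrite("pics/c9.png",np.hstack([cv2.resize(D["scene"]["pixels"][170:280,200:350],(400,427),interpolation=2),cv2.resize(D["top"]["pixels"][130:250,340:470],(394,427))]))
for c in D: print(c,[np.round(b,1).tolist() for b in blobs(D,c,5,100) if 150<b[1]<260 and 200<b[0]<450])
for n,g in dict(B=(.619,-.17,.055),C=(.584,-.288,.055),E=(.5175,-.318,.055)).items():
    X=gpair(D,g); print(n,None if X is None else np.round(X,4))
goto((.3785,-.330,.15),48)
```

```text
scene [[218.1, 151.5], [415.3, 204.7], [221.8, 225.1], [232.0, 244.4], [274.6, 253.0]]
top [[378.0, 153.3], [418.3, 164.0], [238.5, 161.3], [446.3, 175.7], [429.8, 186.6], [251.2, 192.0]]
B [ 0.6196 -0.1694  0.0526]
C [ 0.5853 -0.2865  0.0553]
E [ 0.5179 -0.3175  0.0561]
goto [ 0.3785 -0.33    0.15  ] shift [ -7.31 -36.45   4.  ] turn -0.1 q6 -60.9
```

View pics/c9.png

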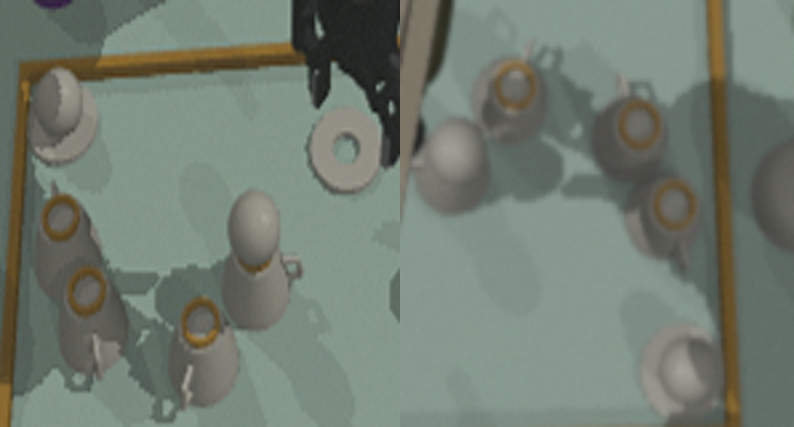

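The ball sits on cup A's ring, and the other cups haven't moved. I'm going for ball 3 in the corner.

Call:
move_arm:
  series: "-1 -5 0 0 0.65; -2.2 -11 0 0 0.65; -3.3 -17 0 0 0.65; -4.5 -23 0 0 0.65; -5.7 -29 0 0 0.65; -6.8 -34 0 0 0.65; -7.3 -36.4 2 0 0.65; -7.3 -36.4 4 0 0.65"

```text
time_s: 35.67
position: [0.3767, -0.3322, 0.1492]
tool_rot: [[-0.739, 0.674, 0.0], [0.674, 0.739, -0.001], [-0.001, -0.001, -1.0]]
ft_force: [-0.0, 0.3, 0.2]
grip_width: 0.0705
gripper_force: 0.0
```

Run:
```python
from h import *
goto((.3785,-.330,.018),48)
D=shots()
im=cv2.resize(D["scene"]["pixels"][150:220,190:280],(720,560),interpolation=2)
g=(proj(D["scene"],[(.3785,-.33,.029)])[0]-[190,150]+.5)*8
cv2.circle(im,tuple(g.astype(int)),60,(0,0,255),1); cv2.imwrite("pics/c10.png",im)
```

```text
goto [ 0.3785 -0.33    0.018 ] shift [ 0.03  0.29 13.12] turn -0.4 q6 -102.5
```

View pics/c10.png

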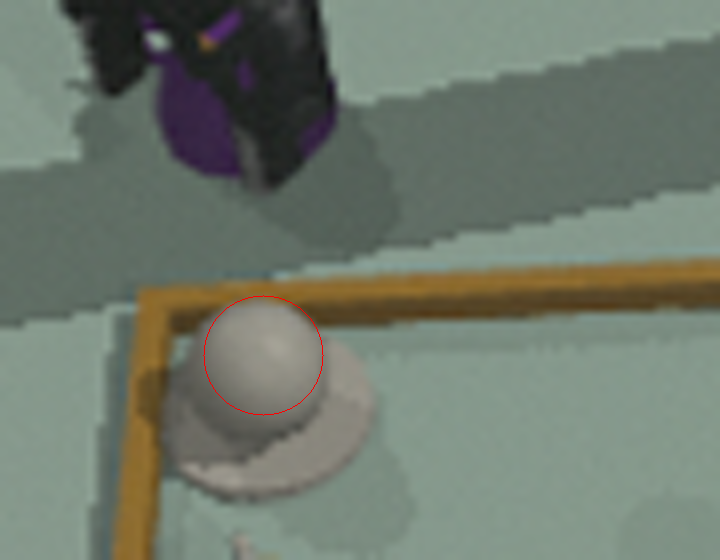

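The ball in the crop is centred near (258,367), which is slightly below the predicted circle, so I'm shifting the estimate before reaching.

Run:
```python
from h import *
D=shots(); print(tri(D,dict(scene=(221.7,195.2),top=(435.6,233.8))),plane(D["scene"],(221.7,195.2),.029),plane(D["top"],(435.6,233.8),.029))
im=cv2.cvtColor(cv2.resize(D["scene"]["pixels"][170:225,195:250],None,fx=8,fy=8,interpolation=2),cv2.COLOR_BGR2GRAY)
print(cv2.HoughCircles(im,cv2.HOUGH_GRADIENT,1.5,100,param1=60,param2=15,minRadius=52,maxRadius=70))
goto((.382,-.331,.018),48)
```

```text
[ 0.38334464 -0.33139834  0.02892822] [ 0.38321195 -0.33219222  0.029     ] [ 0.38335155 -0.33057506  0.029     ]
[[[227.25 197.25  54.1 ]
  [411.75 218.25  60.25]]]
goto [ 0.382 -0.331  0.018] shift [-0.35  0.2  13.19] turn -0.2 q6 -102.5
```

Call:
move_arm:
  series: "-0.4 0.2 3 0 0.65; -0.4 0.2 6 0 0.65; -0.4 0.2 9 0 0.65; -0.4 0.2 11 0 0.65; -0.4 0.2 12.5 0 0.65; -0.4 0.2 13.1 0 0.65; -0.4 0.2 13.1 0 0.65"

```text
time_s: 36.75
position: [0.383, -0.331, 0.0189]
tool_rot: [[-0.742, 0.67, 0.0], [0.67, 0.742, -0.001], [-0.001, -0.0, -1.0]]
ft_force: [-0.4, 0.4, 0.6]
grip_width: 0.0707
gripper_force: 0.0
```

Call:
move_arm:
  series: "0 0 0 0 0.5; 0 0 0 0 0.3; 0 0 0 0 0.1; 0 0 0 0 0.1; 0 0 0 0 0.1; 0 0 0 0 0.1"

```text
time_s: 37.5
position: [0.3835, -0.3303, 0.0194]
tool_rot: [[-0.742, 0.671, 0.002], [0.671, 0.742, -0.0], [-0.002, 0.001, -1.0]]
ft_force: [3.7, 4.8, 6.9]
grip_width: 0.0544
gripper_force: 25.0
```

Call:
move_arm:
  series: "0 0 -1 0 0.1; 0 0 -4 0 0.1; 0 0 -8 0 0.1; 0 0 -12 0 0.1; 0 0 -13 0 0.1; 0 0 -13 0 0.1"

```text
time_s: 38.25
position: [0.3825, -0.3306, 0.1484]
tool_rot: [[-0.742, 0.671, 0.0], [0.671, 0.742, -0.0], [-0.0, -0.0, -1.0]]
ft_force: [-0.7, 0.0, -2.1]
grip_width: 0.0545
gripper_force: 27.0
```

Run:
```python
from h import *
D=shots()
for n,g in dict(B=(.619,-.17,.055),C=(.584,-.288,.055),E=(.5175,-.318,.055)).items():
    X=gpair(D,g); print(n,None if X is None else np.round(X,4))
goto((.5175,-.3178,.15),65)
```

```text
B [ 0.6188 -0.1696  0.0527]
C [ 0.585  -0.2882  0.054 ]
E [ 0.5178 -0.3176  0.0543]
goto [ 0.5175 -0.3178  0.15  ] shift [-9.2   9.99 -0.31] turn -17.1 q6 -102.2
```

Call:
move_arm:
  series: "-2.5 2.5 0 0 0.1; -5 5 0 0 0.1; -7.5 8 0 0 0.1; -9.2 10 0 0 0.1; -9.2 10 0 0 0.1; -9.2 10 2 0 0.1; -9.2 10 4 0 0.1; -9.2 10 4 0 0.1"

```text
time_s: 39.35
position: [0.5165, -0.3177, 0.1063]
tool_rot: [[-0.741, 0.671, -0.004], [0.671, 0.741, 0.003], [0.005, -0.0, -1.0]]
ft_force: [-1.1, 0.3, -0.6]
grip_width: 0.0545
gripper_force: 27.0
```

Run:
```python
from h import *
goto((.5178,-.3177,.0725))
D=shots(); print([[np.round(b,1).tolist() for b in blobs(D,c,5,100) if 150<b[1]<260 and 200<b[0]<450] for c in D])
goto((.5178,-.3177,.0725))
```

```text
goto [ 0.5178 -0.3177  0.0725] shift [-0.12  0.09  3.38] turn 0 q6 -90.6
[[[415.4, 204.8], [222.3, 227.4], [231.7, 244.6], [274.6, 252.6]], [[378.2, 153.6], [416.1, 163.0], [238.2, 161.2], [251.3, 192.0]]]
goto [ 0.5178 -0.3177  0.0725] shift [0.03 0.07 3.6 ] turn 0 q6 -90.6
```

Call:
move_arm:
  series: "0 0.1 1 0 0.1; 0 0.1 2 0 0.1; 0 0.1 2.8 0 0.1; 0 0.1 3.1 0 0.1; 0 0.1 3.3 0 0.1; 0 0.1 3.4 0 0.1; 0 0.1 3.4 0 0.1"

```text
time_s: 40.33
position: [0.5187, -0.3175, 0.0745]
tool_rot: [[-0.742, 0.671, 0.0], [0.671, 0.742, -0.0], [-0.0, -0.0, -1.0]]
ft_force: [0.4, -0.4, -1.1]
grip_width: 0.0546
gripper_force: 27.0
```

Call:
move_arm:
  series: "0.1 0 0.1 0 0.1; 0.1 0 0.2 0 0.1; 0.1 0 0.3 0 0.1; 0.1 0 0.3 0 0.1"

```text
time_s: 40.83
position: [0.5181, -0.3169, 0.0727]
tool_rot: [[-0.742, 0.67, 0.001], [0.67, 0.742, -0.001], [-0.001, -0.0, -1.0]]
ft_force: [-3.2, 1.5, 8.5]
grip_width: 0.0546
gripper_force: 27.9
```

Call:
move_arm:
  series: "0.1 0 -0.1 0 0.1; 0.1 0 -0.1 0 0.1; 0.1 0 -0.1 0 0.35; 0.1 0 -0.1 0 0.45; 0.1 0 -0.1 0 0.6; 0.1 0 -0.1 0 0.7; 0.1 0 -1 0 0.7; 0.1 0 -2.5 0 0.7"

```text
time_s: 41.82
position: [0.5171, -0.316, 0.097]
tool_rot: [[-0.742, 0.671, -0.0], [0.671, 0.742, 0.0], [0.0, -0.0, -1.0]]
ft_force: [-0.2, 0.2, -0.1]
grip_width: 0.0727
gripper_force: 0.0
```

Call:
move_arm:
  series: "0 0 -2 0 0.7; 0 0 -5 0 0.7; 0 0 -8 0 0.7; 0 0 -10 0 0.7; 0 5 -10 0 0.7; 0 10 -10 0 0.7; 0 15 -10 0 0.7; 0 20 -10 0 0.7"

```text
time_s: 42.82
position: [0.6523, -0.1664, 0.1978]
tool_rot: [[-0.742, 0.671, 0.001], [0.671, 0.742, -0.001], [-0.002, 0.0, -1.0]]
ft_force: [0.7, -0.1, -0.2]
grip_width: 0.0726
gripper_force: 0.0
```

Call:
move_arm:
  series: "0 5 0 0 0.7; 0 10 0 0 0.7; 0 15 0 0 0.7; 0 15 0 0 0.7"

```text
time_s: 43.32
position: [0.7531, -0.0531, 0.1964]
tool_rot: [[-0.745, 0.668, 0.001], [0.668, 0.745, 0.0], [-0.0, 0.001, -1.0]]
ft_force: [-0.3, -0.5, -0.4]
grip_width: 0.0727
gripper_force: 0.0
```

Run:
```python
from h import *
D=shots(); print(tool()[0])
cv2.imwrite("pics/c11.png",np.hstack([cv2.resize(D["scene"]["pixels"][165:285,200:440],(400,400),interpolation=2),cv2.resize(D["top"]["pixels"][130:250,225:445],(400,400),interpolation=2)]))
cv2.imwrite("pics/b1.png",np.hstack([cv2.resize(D["scene"]["pixels"][170:220,370:420],(400,400),interpolation=2),cv2.resize(D["top"]["pixels"][205:255,223:273],(400,400),interpolation=2)]))
```

```text
[ 0.75179806 -0.05630829  0.19690721]
```

View pics/c11.png

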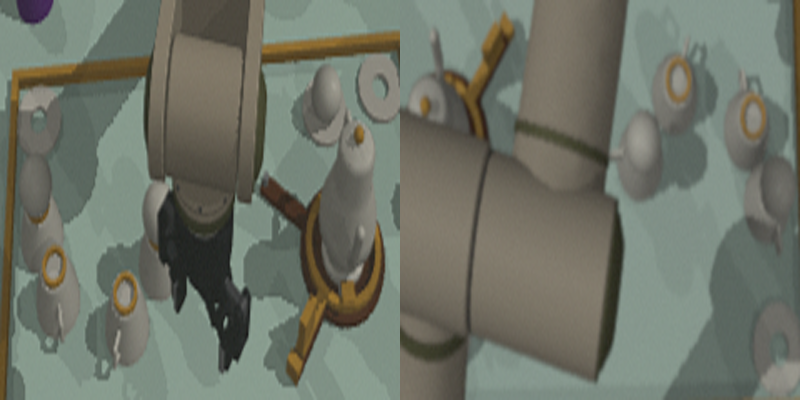

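View pics/b1.png

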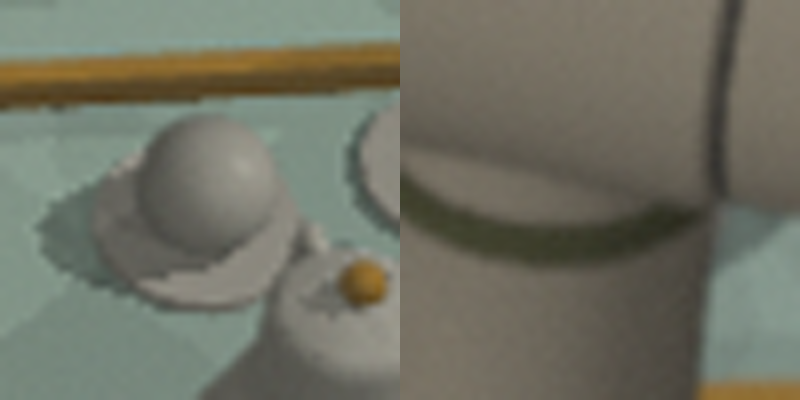

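The second ball is on cup E, and the pot is still locked. The ball 1 crop is centred at about (207,183), which gives pixel (395.4,192.4) and matches the earlier estimate.

Run:
```python
from h import *
D=shots(); print(plane(D["scene"],(395.4,192.4),.029))
goto((.407,.212,.25),48)
```

```text
[0.40761115 0.2100125  0.029     ]
goto [0.407 0.212 0.25 ] shift [43.61 -3.16 -5.31] turn -0.2 q6 -61.2
```

Call:
move_arm:
  series: "4 -0.3 -3 0 0.7; 10 -0.7 -5.3 0 0.7; 16 -1.2 -5.3 0 0.7; 22 -1.6 -5.3 0 0.7; 28 -2 -5.3 0 0.7; 34 -2.4 -5.3 0 0.7; 40 -2.9 -5.3 0 0.7; 43.6 -3.2 -5.3 0 0.7"

```text
time_s: 44.52
position: [0.4046, 0.2124, 0.2502]
tool_rot: [[-0.742, 0.671, 0.001], [0.671, 0.742, 0.0], [-0.001, 0.001, -1.0]]
ft_force: [0.1, 0.8, 0.3]
grip_width: 0.0724
gripper_force: 0.0
```

Run:
```python
from h import *
goto((.407,.212,.016),48)
```

```text
goto [0.407 0.212 0.016] shift [-0.19  0.11 23.42] turn -0.1 q6 -35.1
```

Call:
move_arm:
  series: "-0.2 0.1 4 0 0.7; -0.2 0.1 8 0 0.7; -0.2 0.1 12 0 0.7; -0.2 0.1 16 0 0.7; -0.2 0.1 19 0 0.7; -0.2 0.1 22 0 0.7; -0.2 0.1 23.3 0 0.7; -0.2 0.1 23.3 0 0.7"

```text
time_s: 45.52
position: [0.4092, 0.2111, 0.0165]
tool_rot: [[-0.741, 0.671, -0.0], [0.671, 0.741, -0.0], [0.0, -0.0, -1.0]]
ft_force: [-0.7, -0.6, 0.3]
grip_width: 0.0725
gripper_force: 0.0
```

Call:
move_arm:
  series: "0 0 0 0 0.5; 0 0 0 0 0.3; 0 0 0 0 0.1; 0 0 0 0 0.1; 0 0 0 0 0.1; 0 0 0 0 0.1"

```text
time_s: 46.28
position: [0.4092, 0.2114, 0.0173]
tool_rot: [[-0.742, 0.67, 0.001], [0.67, 0.742, -0.0], [-0.001, 0.0, -1.0]]
ft_force: [-3.0, -3.8, 8.7]
grip_width: 0.0544
gripper_force: 24.7
```

Call:
move_arm:
  series: "0 0 -1 0 0.1; 0 0 -4 0 0.1; 0 0 -9 0 0.1; 0 0 -14 0 0.1; 0 0 -18 0 0.1; 0 0 -18 0 0.1"

```text
time_s: 47.02
position: [0.4101, 0.212, 0.1994]
tool_rot: [[-0.742, 0.67, 0.007], [0.67, 0.742, 0.002], [-0.004, 0.006, -1.0]]
ft_force: [-0.4, 0.0, -2.7]
grip_width: 0.0546
gripper_force: 27.1
```

Run:
```python
from h import *
D=shots()
for n,g in dict(B=(.619,-.17,.055),C=(.584,-.288,.055)).items():
    X=gpair(D,g); print(n,None if X is None else np.round(X,4))
goto((.619,-.1697,.197),48)
```

```text
B [ 0.6186 -0.1697  0.0535]
C [ 0.5853 -0.2879  0.0545]
goto [ 0.619  -0.1697  0.197 ] shift [-41.17 -14.18  -0.09] turn -0.1 q6 -35.3
```

Call:
move_arm:
  series: "-3 -1 0 0 0.1; -8 -2.8 0 0 0.1; -14 -4.8 0 0 0.1; -20 -6.9 0 0 0.1; -26 -9 0 0 0.1; -32 -11 0 0 0.1; -38 -13 0 0 0.1; -41.2 -14.2 0 0 0.1"

```text
time_s: 48.12
position: [0.6198, -0.1725, 0.1937]
tool_rot: [[-0.741, 0.672, -0.003], [0.672, 0.741, 0.002], [0.004, -0.001, -1.0]]
ft_force: [1.0, 0.6, -1.1]
grip_width: 0.0545
gripper_force: 27.1
```

Run:
```python
from h import *
goto((.619,-.1697,.071),48); D=shots(); X=gpair(D,(.619,-.17,.055)); print(X)
goto((.619,-.1697,.071),48)
```

```text
goto [ 0.619  -0.1697  0.071 ] shift [ 0.21  0.16 12.27] turn -0.2 q6 -73.9
None
goto [ 0.619  -0.1697  0.071 ] shift [ 0.28  0.24 12.22] turn -0.3 q6 -73.8
```

Call:
move_arm:
  series: "0.2 0.2 2 0 0.1; 0.2 0.2 5 0 0.1; 0.2 0.2 8 0 0.1; 0.2 0.2 10 0 0.1; 0.2 0.2 11 0 0.1; 0.2 0.2 11.6 0 0.1; 0.2 0.2 11.8 0 0.1; 0.2 0.2 11.8 0 0.1"

```text
time_s: 49.22
position: [0.6196, -0.1672, 0.0788]
tool_rot: [[-0.742, 0.671, 0.001], [0.671, 0.742, -0.0], [-0.001, 0.0, -1.0]]
ft_force: [0.2, -0.4, -1.0]
grip_width: 0.0544
gripper_force: 27.0
```

Call:
move_arm:
  series: "-0.1 -0.15 0.2 0 0.1; -0.1 -0.15 0.4 0 0.1; -0.1 -0.15 0.5 0 0.1; -0.1 -0.15 0.6 0 0.1; -0.1 -0.15 0.7 0 0.1; -0.1 -0.15 0.7 0 0.1"

```text
time_s: 49.98
position: [0.6192, -0.169, 0.0713]
tool_rot: [[-0.742, 0.671, 0.0], [0.671, 0.742, -0.0], [-0.0, 0.0, -1.0]]
ft_force: [0.1, -0.7, -1.7]
grip_width: 0.0543
gripper_force: 27.1
```

Call:
move_arm:
  series: "0 0 0.1 0 0.1; 0 0 0.2 0 0.1; 0 0 0.25 0 0.1; 0 0 0.25 0 0.1"

```text
time_s: 50.48
position: [0.6198, -0.1694, 0.0703]
tool_rot: [[-0.742, 0.671, 0.002], [0.671, 0.742, -0.001], [-0.003, 0.001, -1.0]]
ft_force: [-1.1, 0.3, 7.7]
grip_width: 0.0546
gripper_force: 27.8
```

Contact is centred, so I'm releasing.

Call:
move_arm:
  series: "0 0 -0.1 0 0.1; 0 0 -0.1 0 0.3; 0 0 -0.1 0 0.4; 0 0 -0.1 0 0.5; 0 0 -0.1 0 0.6; 0 0 -0.1 0 0.7; 0 0 -1 0 0.7; 0 0 -2.5 0 0.7"

```text
time_s: 51.48
position: [0.6191, -0.169, 0.0945]
tool_rot: [[-0.742, 0.671, -0.0], [0.671, 0.742, 0.0], [0.0, -0.0, -1.0]]
ft_force: [-0.8, 0.1, -0.5]
grip_width: 0.0724
gripper_force: 0.0
```

Call:
move_arm:
  series: "0 0 -2 0 0.7; 0 0 -5 0 0.7; 0 0 -8 0 0.7; 0 0 -12 0 0.7; 3 0 -16 0 0.7; 8 0 -16 0 0.7; 14 0 -16 0 0.7; 20 0 -16 0 0.7"

```text
time_s: 52.48
position: [0.4693, -0.0338, 0.255]
tool_rot: [[-0.742, 0.671, 0.002], [0.671, 0.742, -0.0], [-0.002, 0.001, -1.0]]
ft_force: [0.9, 1.6, 1.0]
grip_width: 0.0726
gripper_force: 0.0
```

Call:
move_arm:
  series: "5 2 0 0 0.7; 10 5 0 0 0.7; 15 10 0 0 0.7; 20 15 0 0 0.7; 25 15 0 0 0.7; 30 15 0 0 0.7; 34 15 0 0 0.7; 34 15 0 0 0.7"

```text
time_s: 53.48
position: [0.3174, 0.3056, 0.2551]
tool_rot: [[-0.744, 0.668, 0.002], [0.668, 0.744, 0.001], [-0.0, 0.002, -1.0]]
ft_force: [0.1, -0.2, -0.1]
grip_width: 0.0728
gripper_force: 0.0
```

Run:
```python
from h import *
D=shots(); print(tool()[0])
for n,p in dict(A=(.5593,-.1101,.082),B=(.6190,-.1697,.082),E=(.5178,-.317,.082)).items():
    for c in D:
        u,v=proj(D[c],p)[0]; u,v=int(round(u)),int(round(v))
        r=lambda z:1
        print(n,c,(u,v),D[c]["pixels"][v-3:v+4,u-3:u+4].reshape(-1,3).mean(0).round(),"gilt near",[np.round(b,1).tolist() for b in blobs(D,c,3,100) if np.hypot(b[0]-u,b[1]-v)<16])
for c in D:
  for t in("pot","pot_neck","collar_grip","cup1","ball1_center","collar_hook","jug","sugar"):
    print(c,t,[(round(r["score"],2),np.round(r["point"],3).tolist()) for r in spotter.mark_of(t,c)])
```

```text
[0.31932659 0.30437936 0.25468745]
A scene (295, 228) [124. 134. 135.] gilt near []
A top (359, 172) [130. 139. 139.] gilt near []
B scene (274, 247) [127. 137. 138.] gilt near []
B top (380, 151) [128. 136. 137.] gilt near []
E scene (222, 220) [129. 139. 141.] gilt near [[226.0, 229.5]]
E top (433, 185) [133. 142. 143.] gilt near []
scene pot [(0.64, [0.576, 0.211, 0.01])]
scene pot_neck [(0.72, [0.576, 0.213, 0.146]), (0.48, [0.56, -0.11, 0.056])]
scene collar_grip [(0.68, [0.658, 0.134, 0.047])]
scene cup1 [(0.95, [0.561, -0.109, 0.003]), (0.87, [0.683, -0.503, -0.001]), (0.84, [0.617, -0.168, 0.002]), (0.82, [0.363, -0.508, 0.0]), (0.79, [0.218, -0.344, -0.002]), (0.74, [0.583, -0.287, -0.001]), (0.72, [0.52, -0.317, 0.004])]
scene ball1_center []
scene collar_hook [(0.97, [0.612, 0.209, 0.021]), (0.7, [0.519, -0.313, 0.082]), (0.63, [0.584, -0.287, 0.002])]
scene jug [(0.73, [0.526, 0.438, -0.002])]
scene sugar [(0.97, [0.524, -0.445, 0.001])]
top pot [(0.74, [0.572, 0.211, 0.012])]
top pot_neck [(0.61, [0.576, 0.214, 0.146])]
top collar_grip [(0.7, [0.656, 0.134, 0.042])]
top cup1 [(0.88, [0.581, -0.287, 0.002]), (0.83, [0.517, -0.317, 0.002]), (0.71, [0.365, -0.506, 0.0]), (0.71, [0.22, -0.345, 0.0]), (0.69, [0.683, -0.496, 0.003]), (0.6, [0.56, -0.111, 0.001]), (0.49, [0.623, -0.167, -0.001]), (0.19, [0.682, 0.11, 0.018])]
top ball1_center [(0.43, [0.621, -0.168, 0.062]), (0.2, [0.62, -0.168, 0.0])]
top collar_hook [(0.75, [0.619, 0.214, 0.025]), (0.31, [0.558, -0.108, 0.002])]
top jug [(0.93, [0.53, 0.439, 0.004])]
top sugar [(0.59, [0.527, -0.444, 0.0])]
```

All three rings are covered by balls in both views. The lever reads -43.6°, still locked, and the jug and sugar bowl haven't moved. I'm handing the job in.

```bash
python3 -c "
from rig import order; print(order.close_job())"
```

```text
the job is handed in; nothing more can be done
None
```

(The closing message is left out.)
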